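# Set up a lock case on the assembly stand and close it

## Robot

A 6-joint arm with a two-finger parallel gripper is mounted at the origin on the work surface. World frame = base frame: x ahead of the robot, y to its left, z up, the work surface at z = 0. Lengths are in m, angles in rad, forces in N, time in s.
With the tool pointing down it reaches from about 0.35 to 0.975 m from the base axis. Payload 4.9 kg.
Tool frame: the origin (TCP) lies at the very end of the fingers, on their centre line; the grasp point (between the pads) lies 19 mm behind it; z points along the fingers, y is the direction in which the jaws open and shut (so a half turn about z gives the same grasp; the last joint's range is limited). The gripper opens to 85 mm and grips with 20 to 120 N. Pads are 22 mm wide; open, the fingers measure 114 mm over their backs; the gripper's body (76 mm by 85 mm) begins 54 mm behind the grasp point. The pads swing forward as they close: fully open they stand 13 mm farther back than shut.
Start: joints at [0.984, 0.053, 1.613, -0, 1.476, -0.119], TCP at [0.282, 0.558, 0.231] pointing down, gripper open.
Joint ranges: [-3.01, 3.01], [-1.01, 2.22], [0.06, 2.58], [-1.02, 4.17], [0.09, 2.62], [-3.14, 3.14]. Speed limits (rad/s): [2.57, 2.57, 3.14, 3.14, 3.14, 3.14].

## Interface

Orientations are given as a unit quaternion [w, x, y, z].
In Python, from plant import state, eyes, job_done gives the robot as it stands.
- The arm moves only by the tool apply_moves, never from a script. Its argument "commands" is a list of rows, each an object with "linear": the shift along the tool's x, y, z in m, a list of three; "delta_rot": the turn, a rotation vector about the tool's x, y, z in degrees, a list of three; "fingers": the closure in counts, from 0 (fully open) to 255 (shut). In form: [{"linear": [x, y, z], "delta_rot": [wx, wy, wz], "fingers": fingers}, ...]. A call has exactly 8 rows; each row is the pose to reach, as a shift and turn from the pose commanded when the call began, along the tool's axes at that moment; what a row does not reach only later rows make up. A row lasts 1/10 s, in which the tool goes at most 50 mm and 8.59 degrees, less where a joint would pass 70% of its speed; a pose out of reach is approached as far as the arm can. A call with a gripper value outside its range is refused whole. The fingers move at their own pace and stop on an object; the grip force is fixed at half the most. Time passes only in rows, so rows that repeat a pose let the fingers close, or fill a call up. It gives the time, the measured TCP pose, the force and the opening at its end, in the units of the state.
- state(): the state, without advancing time (a new reading comes with each control period).
- eyes.grab_frame(name): name is "scene" or "top"; returns the picture (400x640x3 uint8, red, green, blue); there is no depth.
- eyes.camera_params(name): a dict with "fx", "fy", "cx", "cy" (pixels), "k1" (the pictures are not rectified: a ray, as slopes to the right and down, at radius r is drawn at 1 + k1 r^2 times it, then the intrinsics apply), "position" and "rotation" of the camera in the world. Camera axes: x right, y down, z forward; pixel columns grow to the right and rows downward; lengths in m; the calibration is good to about 2 mm. A picture is of the moment at which its call begins. camera_params takes no time and is no camera call.
- job_done(): hands the job in, once; it reports no verdict.
The state is a dict: "time": time; "joint_pos": joint angles; "joint_vel": joint speeds; "joint_efforts": joint torques, N m; "tool_pos": TCP position; "tool_rot": TCP orientation; "contact_force": force on the tool from outside, world axes, zero at the start; "ft_torque": the same for the moment, N m; "gripper_width": opening from 0.0 (shut) to 1.0 (fully open).
Only numpy, scipy, OpenCV 4.12 (cv2) and the standard library are available. Lean on these libraries where they do the work, as an engineer would, in place of code of your own. Each camera call takes 0.05 s, during which the arm holds its last target.

## Task

Lift the open lock case out of the orange channel rack and set it down upright on the green mat, let go and take it again across its long sides, then set it level on the narrow steel ledge of the blue stand, centred between the two red end stops, and let go. Then put the loose cover with the brass barrel on the case, so that it sits fully home and level on the rim with its lip inside. Drop neither the case nor the cover, and leave the other things on the bench where they are.

Things in the scene. Friction and masses are not known exactly. Their poses are not given: they have to be found in the camera images.
- case: Open-topped dark steel lock case with brass levers inside (sizes in mm): 62 (its x) x 44 (its y) x 30 high, walls and floor 4 thick, so the mouth is 54 x 36. The levers stay 13 or more below the rim. About 240 g. Origin at the centre of its underside, z up. Either end may face either way. It starts in the rack, 10 above the bench, its x along the rack's x.
- rack: Fixed orange rack, origin at the centre of its underside. A channel runs along its x: floor 10 mm above the bench, 52 wide, two cheeks 46 long (x), 6 thick (y), tops 37 above the bench (3 below the case's rim): they cover the case's long sides. The case sticks out 8 at either end of the channel: take it by its ends (62 apart). Flat foot 34 (x) x 110 (y) x 6 high.
- mat: Fixed flat green mat, 120 x 120 x 3 mm thick, for setting the case down; origin at the centre of its underside, so its top is 3 above the bench.
- stand: Fixed stand, origin at the centre of its underside: blue base 110 (x) x 100 (y) x 12 mm, on it a steel blade 84 long (x), 22 thick (y), its top (the ledge) 90 above the bench. At each end of the ledge a red stop 6 thick (x), 22 wide (y), 28 above the ledge; 72 free between them. The case's x goes along the stand's x, either way round, overhanging 11 each side; hold it by its long sides (44).
- ledge (a point): Centre of the ledge's top face, 90 mm above the bench, midway between the end stops; axes as the stand's.
- cover: Aluminium cover: plate 62 (x) x 44 (y) x 3 mm; below it a lip 49 x 31 x 5 deep that goes inside the case's mouth (2.5 clearance all round); above it a central brass barrel 16 dia, 24 over the plate, to hold it by. 90 g. Origin at the centre of the lip's underside: plate top at 8, barrel top at 32. Fully home it is 25 above the case's origin. Either way round. It starts on the bench on its lip.
- key_jar: Bystander, leave it alone: glass jar with a steel lid, 68 dia x 100 mm.
- oil: Bystander, leave it alone: yellow oil bottle, 44 dia x 130 mm.
- tape: Bystander, leave it alone: white tape roll, 80 dia x 24 mm.
- padlock: Bystander, leave it alone: brass padlock lying flat, 66 x 44 x 20 mm.
- screwdriver: Bystander, leave it alone: screwdriver with red handle, lying.
- brush: Bystander, leave it alone: small brush, lying.
Things that resemble listed ones, but are neither listed nor needed, are in the scene too. Of the things shaped like the cover, the aluminium one is meant.

How it is judged:
On the way, in this order (a step that is already met when the one before it is completed fails the run):
1. the case stands upright on the mat, let go (x of case in the frame of mat between -0.06 and 0.06 m and y of case in the frame of mat between -0.06 and 0.06 m and z of case in the frame of mat between -0.006 and 0.006 m and angle between case's own z axis and vertical below 0.1 rad and contact force between the fingers and case below 0.05 N), for 0.2 s.
2. the open case rests level on the ledge between the end stops, let go, the cover not yet on it (x of case in the frame of ledge between -0.007 and 0.007 m and y of case in the frame of ledge between -0.009 and 0.009 m and z of case in the frame of ledge between -0.003 and 0.003 m and angle between case's own z axis and vertical below 0.05 rad and angle between the x axis of case and the x axis of stand, either way round below 0.12 rad and contact force between the fingers and case below 0.05 N and distance between cover and case above 0.05 m), for 0.2 s.
At the end, for the whole second after the job is handed in: Case on the ledge: within 7 mm along, 9 mm across and 3 mm in height of ledge, tilt under 0.05 rad, within 0.12 rad of the stand's x. Cover home: within 5 mm of centred, origin 23 to 26.8 mm over the case's, tilt under 0.06, within 0.15 rad of the case's x. Both at rest (x of case in the frame of ledge between -0.007 and 0.007 m and y of case in the frame of ledge between -0.009 and 0.009 m and z of case in the frame of ledge between -0.003 and 0.003 m and angle between case's own z axis and vertical below 0.05 rad and angle between the x axis of case and the x axis of stand, either way round below 0.12 rad and x of cover in the frame of case between -0.005 and 0.005 m and y of cover in the frame of case between -0.005 and 0.005 m and z of cover in the frame of case between 0.023 and 0.0268 m and angle between cover's own z axis and vertical below 0.06 rad and angle between the x axis of cover and the x axis of case, either way round below 0.15 rad and linear speed of each of case, cover below 0.01 m/s and angular speed of each of case, cover below 0.1 rad/s); the robot touches nothing.
It fails at once if the case is dropped (over 0.5 m/s while not held) (contact force between the fingers and case below 0.01 N and linear speed of case above 0.5 m/s).
It fails at once if the cover is dropped (over 0.5 m/s while not held) (contact force between the fingers and cover below 0.01 N and linear speed of cover above 0.5 m/s).
It fails at once if a bystander (jar, oil, tape, padlock, screwdriver, brush) is moved over 30 mm (distance of any of key_jar, oil, tape, padlock, screwdriver, brush from where it was at the start of the episode above 0.03 m).
It also fails if it takes over 64 s, if anything falls off the work surface, if the arm or the gripper's body presses on something with over 40 N, if the wrist force passes 120 N, or if a joint passes its speed limit or range.

## Working session

There is one attempt and no reset: what is moved stays moved. The work goes in short steps, Python scripts to look and compute and a tool call to move; the robot and the scene stay as the last step left them, time stands still between calls to the robot, and variables do not carry over. Pictures are saved under pics/ and viewed, and the job is handed in when it is done.

Besides the shell and the picture viewer there is one more tool, called after ">>>" as name(argument=value, ...) on one line, values as JSON. apply_moves: Moves the arm, as the interface text tells. Its arguments: {"type":"object","properties":{"commands":{"type":"array","items":{"type":"object","properties":{"linear":{"type":"array","items":{"type":"number"}},"delta_rot":{"type":"array","items":{"type":"number"}},"fingers":{"type":"number"}}}}},"required":["commands"]}

```bash
ls; mkdir -p pics; cat > h.py <<'E'
import numpy as np, cv2
from plant import state, eyes, job_done
E
python3 - <<'E'
from h import *
for n in("scene","top"):
    im=eyes.grab_frame(n); cv2.imwrite(f"pics/{n}0.png",im[:,:,::-1])
    p=eyes.camera_params(n); print(n,p); 
    import json
print(state())
E
```

```text
pics
scene {'fx': 471.63528939381115, 'fy': 471.63528939381115, 'cx': 314.8348229015482, 'cy': 201.2224278831109, 'k1': -0.1133393556223666, 'position': array([0.93922865, 0.58946618, 1.09078878]), 'rotation': array([-0.09390742,  0.2776389 ,  0.91349553, -0.28217717])}
top {'fx': 372.58621561673823, 'fy': 372.58621561673823, 'cx': 320.32484873102106, 'cy': 192.3190936872544, 'k1': -0.06474778085694477, 'position': array([0.39174419, 0.03758373, 0.97208463]), 'rotation': array([ 0.05971154, -0.70396829,  0.70544199, -0.05669897])}
{'time': 0.1, 'joint_pos': array([ 9.84031154e-01,  5.32752151e-02,  1.61413345e+00, -9.47159459e-06,
        1.47602219e+00, -1.18978061e-01]), 'joint_vel': array([-0.00173316, -0.002508  , -0.00352335,  0.00200803, -0.00141941,
        0.00122643]), 'joint_efforts': array([ 1.09610017e-03, -3.94903851e+01, -3.71362174e+01, -9.45164032e-06,
        3.98937904e-03,  1.74031200e-06]), 'tool_pos': array([0.28149778, 0.55739091, 0.23020954]), 'tool_rot': array([-3.13212567e-04,  2.31766272e-01,  9.72771068e-01, -8.64100430e-04]), 'contact_force': array([ 0.20888031,  0.12467367, -0.0178859 ]), 'ft_torque': array([-0.00134864, -0.00245984,  0.03580584]), 'gripper_width': 1.0020093962543701}
```

View pics/scene0.png

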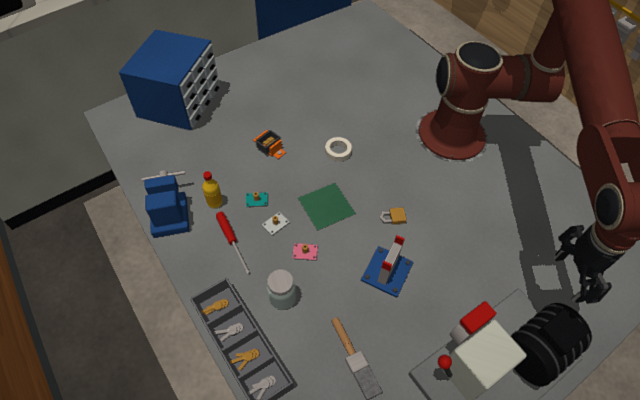

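View pics/top0.png

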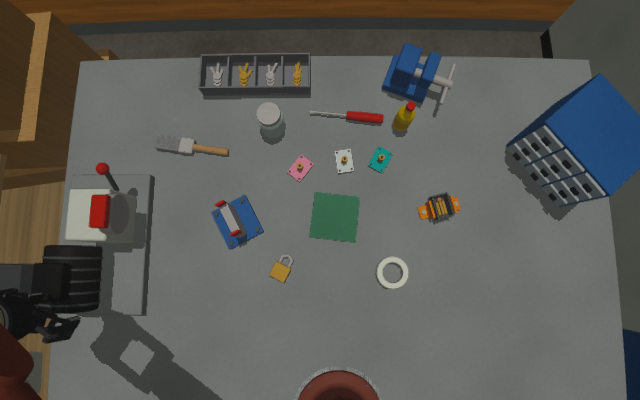

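The top view shows three cover-like plates: pink (300,168), grey-white (344,161) and teal (380,160). In the scene view they are at (306,251), (276,223) and (257,199). The grey-white one should be the aluminium cover. The case sits in the orange rack at top (439,207). I'll check these in crops.

```bash
python3 - <<'E'
import cv2,numpy as np
t=cv2.imread("pics/top0.png");s=cv2.imread("pics/scene0.png")
def c(im,u,v,w=24,h=20,k=8):
    return cv2.resize(im[v-h:v+h,u-w:u+w],None,fx=k,fy=k,interpolation=cv2.INTER_CUBIC)
cv2.imwrite("pics/c1.png",np.vstack([np.hstack([c(t,344,161),c(t,439,207)]),np.hstack([c(s,276,223),c(s,269,144)])])[:600])
cv2.imwrite("pics/c2.png",np.hstack([c(t,238,222,32,32,6),c(s,388,266,32,36,6)[:384]]))
cv2.imwrite("pics/c3.png",np.hstack([c(t,300,168),c(t,380,160)]))
E
```

```text
(no output)
```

View pics/c1.png

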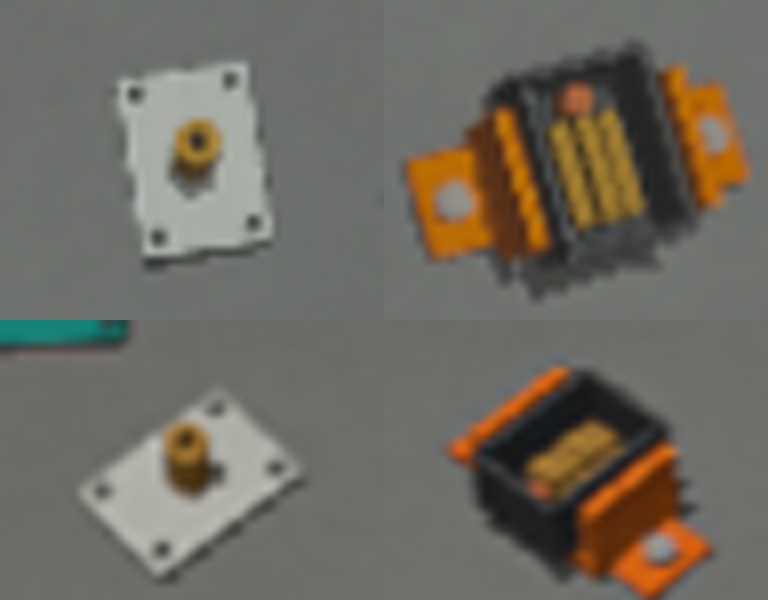

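View pics/c2.png

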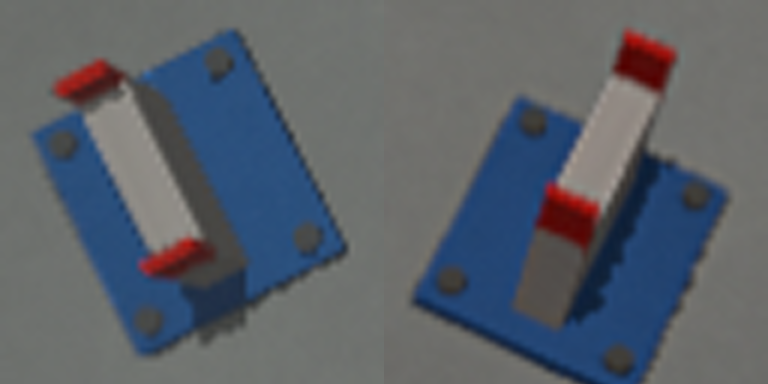

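View pics/c3.png

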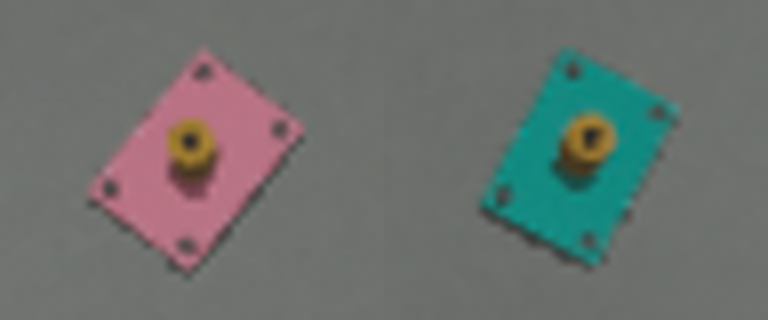

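The grey-white plate has the brass barrel, so it is the aluminium cover. Next I'll fit the poses from corners and check with overlays.

```bash
cat > h.py <<'E'
import numpy as np, cv2
from plant import state, eyes, job_done
from scipy.spatial.transform import Rotation as R
from scipy.optimize import least_squares
CP={n:eyes.camera_params(n) for n in("scene","top")}
def proj(n,X):
    p=CP[n]; X=np.atleast_2d(X)
    q=p["rotation"]; r=R.from_quat([q[1],q[2],q[3],q[0]])
    K=np.array([[p["fx"],0,p["cx"]],[0,p["fy"],p["cy"]],[0,0,1]])
    Xc=r.inv().apply(X-p["position"])
    uv,_=cv2.projectPoints(Xc.reshape(-1,1,3),np.zeros(3),np.zeros(3),K,np.array([p["k1"],0,0,0,0.]))
    return uv[:,0]
def world(pose,P,z0=0):
    x,y,a=pose; P=np.asarray(P,float)*1e-3
    c,s=np.cos(a),np.sin(a)
    return np.c_[x+c*P[:,0]-s*P[:,1], y+s*P[:,0]+c*P[:,1], P[:,2]+z0]
def fit(obs,p0,z0=0):
    # obs: list (cam, localpts mm, pix)
    f=lambda p: np.concatenate([(proj(n,world(p,P,z0))-np.array(uv)).ravel() for n,P,uv in obs])
    r=least_squares(f,p0,loss='soft_l1'); return r.x, np.round(r.fun.reshape(-1,2),2)
def back(n,uv,z):
    g=lambda q: (proj(n,[[q[0],q[1],z]])-uv).ravel()
    return least_squares(g,[0.5,0.1]).x
def crop(n,im,u,v,w,h,k,lines=[]):
    o=np.array([u-w,v-h]); c=cv2.resize(im[v-h:v+h,u-w:u+w],None,fx=k,fy=k,interpolation=cv2.INTER_CUBIC)
    c=np.ascontiguousarray(c)
    for X,col in lines:
        q=((proj(n,X)-o+.5)*k-.5)
        cv2.polylines(c,[np.round(q*8).astype(np.int32)],True,col,1,cv2.LINE_AA,3)
    return c
def rect(x,y,z,cx=0,cy=0): return [[cx-x/2,cy-y/2,z],[cx+x/2,cy-y/2,z],[cx+x/2,cy+y/2,z],[cx-x/2,cy+y/2,z]]
E
cat > fit0.py <<'E'
from h import *
pc=lambda pts,o,k:[(o[0]+(a+.5)/k-.5,o[1]+(b+.5)/k-.5) for a,b in pts]
t=cv2.imread("pics/top0.png");s=cv2.imread("pics/scene0.png")
def order(cam,rectpts,pix,p0,z0=0):
    q=proj(cam,world(p0,rectpts,z0)); pix=np.array(pix)
    from scipy.optimize import linear_sum_assignment
    D=np.linalg.norm(q[:,None]-pix[None],axis=2); i,j=linear_sum_assignment(D)
    return (cam,np.array(rectpts)[i],pix[j])
print('cov guess',back('top',(344,161),.008),'case',back('top',(439,207),.04),'stand',back('top',(238,222),.012),'mat',back('top',(334,217),.003))
# cover
g=back('top',(345,161),.008); g=[*g,0.12]
C=rect(62,44,8)
o=[order('top',C,pc([(120,80),(246,63),(271,240),(146,258)],(320,141),8),g),order('scene',C,pc([(79,170),(220,68),(303,147),(160,258)],(252,203),8),g)]
pcov,r=fit(o,g); print('cover',pcov.round(4),r.tolist())
g=[*back('top',(439,207),.02),0.2]
F=rect(34,110,6)
o=[order('top',F,pc([(21,160),(53,260),(343,85),(364,180)],(415,187),8),g)]
o.append(order('top',rect(62,44,40),pc([(113,90),(254,45),(306,215),(169,255)],(415,187),8),g))
o.append(order('scene',rect(62,44,40),pc([(94,135),(201,50),(284,110),(196,180)],(245,124),8),g))
prack,r=fit(o,g); print('rack',prack.round(4),r.tolist())
g=[*back('top',(238,222),.012),0.46]
B=rect(110,100,12)
o=[order('top',B,pc([(35,133),(235,30),(347,247),(140,353)],(206,190),6),g)]
q=order('scene',B,pc([(136,97),(344,192),(31,300),(265,400)],(356,230),6),g); o.append(q)
pst,r=fit(o,g); print('stand',pst.round(4),r.tolist())
g=[*back('top',(334,217),.003),0]
M=rect(120,120,3)
o=[order('top',M,[(314.5,193),(359,195),(355,242),(310,238)],g),order('scene',M,[(298,205),(333,183.5),(355,207),(322,229)],g)]
pm,r=fit(o,g); print('mat',pm.round(4),r.tolist())
G=(0,255,0);Y=(255,0,255);W=lambda p,P:world(p,P)
L=[(W(pcov,C),G),(W(pcov,rect(16,16,32)),Y),(W(prack,F),G),(W(prack,rect(62,44,40)),Y),(W(prack,rect(46,64,37)),(255,255,0)),(W(pst,B),G),(W(pst,rect(84,22,90)),Y),(W(pst,rect(6,22,118,39)),(255,255,0)),(W(pst,rect(6,22,118,-39)),(255,255,0)),(W(pm,M),G)]
cv2.imwrite("pics/o1.png",np.vstack([np.hstack([crop('top',t,344,161,24,18,8,L),crop('top',t,439,207,24,18,8,L)]),np.hstack([crop('scene',s,276,223,24,18,8,L),crop('scene',s,269,144,24,18,8,L)])]))
cv2.imwrite("pics/o2.png",np.vstack([np.hstack([crop('top',t,238,222,32,32,6,L),crop('scene',s,388,266,32,32,6,L)]),cv2.resize(np.hstack([crop('top',t,334,217,32,32,3,L),crop('scene',s,326,207,32,32,3,L)]),(768,200))]))
E
python3 fit0.py
```

```text
cov guess [ 0.6364457  -0.02159164] case [ 0.50834116 -0.25910318] stand [0.47403641 0.25489032] mat [0.48757932 0.0060269 ]
cover [ 0.6367 -0.0213  0.1377] [[0.39, 0.5], [-0.06, 0.24], [-0.56, 0.33], [-0.41, 0.52], [-0.39, 0.16], [-0.49, 0.09], [-0.34, -0.36], [-0.42, 0.46]]
rack [ 0.5104 -0.2668  0.2434] [[-0.54, -0.07], [-1.73, -0.59], [-1.07, 0.15], [-1.42, 0.2], [0.93, 2.45], [0.28, 0.23], [1.56, -1.24], [1.58, 1.73], [0.33, -0.29], [-1.09, 0.36], [-3.46, 2.3], [0.33, -0.5]]
stand [0.4752 0.2594 0.4951] [[-0.39, 0.35], [-0.76, -0.54], [-1.47, 0.36], [-0.44, 1.23], [-0.74, -0.45], [-0.62, -0.4], [-2.84, 0.07], [0.01, -0.49]]
mat [ 0.4872  0.005  -0.0653] [[1.24, -0.29], [-0.55, 0.91], [-1.52, 0.08], [-0.11, 0.78], [-0.07, -1.85], [-1.41, -6.45], [-3.71, 1.33], [0.63, 4.8]]
```

```bash
sleep 1
```

```text
(no output)
```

View pics/o1.png

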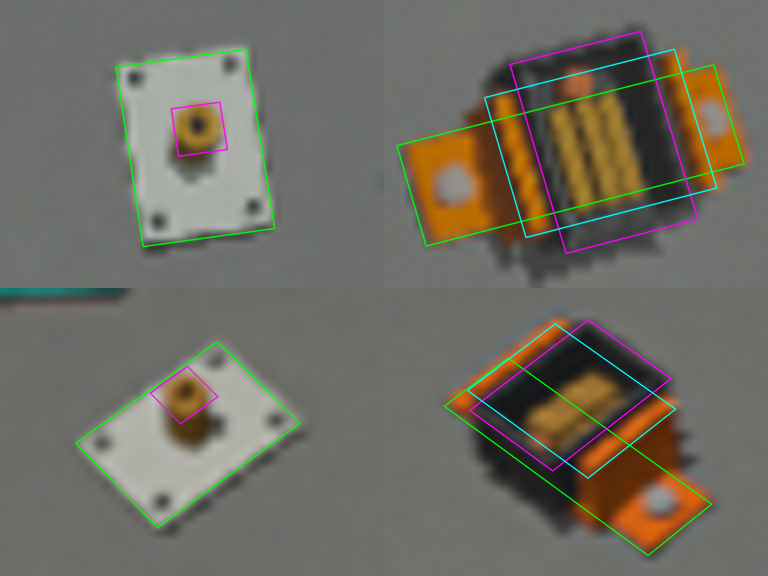

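View pics/o2.png

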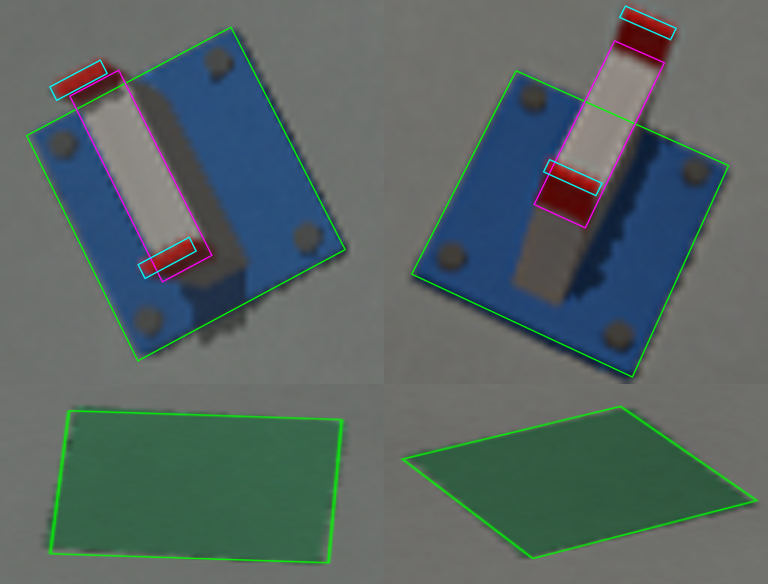

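Mat, cover and stand fit to within about 0.5 px. I'll refine with an edge-snapping fit that allows a small pixel offset per camera.

```bash
cat > edge.py <<'E'
from h import *
def snap(n,im,A,B,m=14,rng=2.0):
    """A,B world end points; returns list of (t, normal, measured offset)"""
    ts=np.linspace(.1,.9,m); P=A+(B-A)*ts[:,None]; q=proj(n,P)
    d=q[-1]-q[0]; nrm=np.array([-d[1],d[0]])/np.linalg.norm(d)
    s=np.arange(-rng-1,rng+1.01,.1)
    mx=(q[:,0,None]+s*nrm[0]).astype(np.float32); my=(q[:,1,None]+s*nrm[1]).astype(np.float32)
    g=cv2.remap(cv2.GaussianBlur(im,(0,0),.6),mx,my,cv2.INTER_CUBIC).astype(float)
    gr=np.abs(np.gradient(g,axis=1)).sum(2)
    prof=gr*np.exp(-.5*(s/1.5)**2)
    out=[]
    for i in range(m):
        pr=prof[i]; k=pr[5:-5].argmax()+5
        if gr[i,k]<3: continue
        w=gr[i,k-4:k+5]; off=(s[k-4:k+5]*w).sum()/w.sum()
        out.append((P[i],nrm,q[i]+off*nrm))
    return out
def refine(ims,objs,iters=8,camoff=None,verbose=True,sig=.7,rng=2.):
    """objs: dict name->[pose,z0,[(cam,a,b),...] local mm edges]; ims {cam:img}"""
    names=list(objs); cams=list(ims)
    off={c:np.zeros(2) for c in cams} if camoff is None else {c:np.array(camoff[c],float) for c in cams}
    for it in range(iters):
        data=[]
        for k in names:
            pose,z0,E=objs[k]
            for (c,a,b) in E:
                L=np.array([a,b]); Wd=world(pose,L,z0)
                # shift image sampling by cam offset
                M=np.float32([[1,0,-off[c][0]],[0,1,-off[c][1]]])
                im=cv2.warpAffine(ims[c],M,(640,400),flags=cv2.INTER_CUBIC)
                r=snap(c,im,Wd[0],Wd[1],rng=rng)
                for (P,nm,uv) in r:
                    t=np.linalg.norm(P-Wd[0])/np.linalg.norm(Wd[1]-Wd[0])
                    data.append((k,c,L[0]+(L[1]-L[0])*t,nm,uv+off[c]))
        x0=np.concatenate([objs[k][0] for k in names]+[off[c] for c in cams])
        def f(x):
            res=[]
            for i,k in enumerate(names):
                for j,c in enumerate(cams):
                    dd=[d for d in data if d[0]==k and d[1]==c]
                    if not dd: continue
                    o=x[3*len(names)+2*j:][:2] if camoff is None else off[c]
                    q=proj(c,world(x[3*i:3*i+3],[d[2] for d in dd],objs[k][1]))+o
                    res.append(((q-np.array([d[4] for d in dd]))*np.array([d[3] for d in dd])).sum(1)/.3)
            return np.concatenate(res+[x[3*len(names):]/sig*3])
        r=least_squares(f,x0,loss='soft_l1')
        for i,k in enumerate(names): objs[k][0]=r.x[3*i:3*i+3]
        if camoff is None:
            for j,c in enumerate(cams): off[c]=r.x[3*len(names)+2*j:][:2]
    if verbose:
        for k in names: print(k,objs[k][0].round(4), len([d for d in data if d[0]==k]))
        print('off',{c:off[c].round(2).tolist() for c in cams},'rms',np.sqrt(np.mean(f(r.x)**2))*.3)
    return off
def loop(c,P): return [(c,P[i],P[(i+1)%4]) for i in range(4)]
E
cat > fit1.py <<'E'
from edge import *
t=cv2.imread("pics/top0.png");s=cv2.imread("pics/scene0.png"); ims={'top':t,'scene':s}
C=rect(62,44,8);B=rect(110,100,12);M=rect(120,120,3);F=rect(34,110,6)
Lg=rect(72,22,90)
objs={'cover':[np.array([.6367,-.0213,.1377]),0,loop('top',C)+loop('scene',C)],
'stand':[np.array([.4752,.2594,.4951]),0,loop('top',B)+loop('scene',B)+[('top',Lg[2],Lg[3]),('top',Lg[0],Lg[1]),('scene',Lg[2],Lg[3]),('scene',Lg[0],Lg[1])]],
'mat':[np.array([.4872,.005,-.0653]),0,loop('top',M)+loop('scene',M)]}
off=refine(ims,objs)
import json; json.dump({c:off[c].tolist() for c in off},open('off.json','w'))
pst,pm,pcov=[objs[k][0] for k in('stand','mat','cover')]
# rack/case with offsets fixed
K=rect(46,64,37)
o2={'rack':[np.array([.5094,-.2655,.2434]),0,[('top',F[3],F[0]),('top',F[1],F[2]),('top',F[0],F[1]),('top',F[2],F[3]),('scene',F[2],F[3]),('scene',F[0],F[1]),('top',K[2],K[3]),('scene',K[2],K[3]),('scene',K[0],K[1])]]}
refine(ims,o2,camoff=off)
prack=o2['rack'][0]
G=(0,255,0);Y=(255,0,255);W=lambda p,P:world(p,P)
L=[(W(pcov,C),G),(W(pcov,rect(16,16,32)),Y),(W(prack,F),G),(W(prack,rect(62,44,40)),Y),(W(prack,K),(255,255,0)),(W(pst,B),G),(W(pst,Lg),Y),(W(pst,rect(6,22,118,39)),(255,255,0)),(W(pst,rect(6,22,118,-39)),(255,255,0)),(W(pm,M),G)]
for c in off: CP[c]['cx']+=off[c][0]; CP[c]['cy']+=off[c][1]
cv2.imwrite("pics/o3.png",np.vstack([np.hstack([crop('top',t,344,161,24,18,8,L),crop('top',t,439,207,24,18,8,L)]),np.hstack([crop('scene',s,276,223,24,18,8,L),crop('scene',s,269,144,24,18,8,L)])]))
cv2.imwrite("pics/o4.png",np.vstack([np.hstack([crop('top',t,238,222,32,32,6,L),crop('scene',s,388,266,32,32,6,L)]),cv2.resize(np.hstack([crop('top',t,334,217,32,32,3,L),crop('scene',s,326,207,32,32,3,L)]),(768,200))]))
E
python3 fit1.py
```

```text
cover [ 0.6379 -0.0196  0.1478] 112
stand [0.4758 0.2603 0.4889] 164
mat [ 0.4886  0.0073 -0.1217] 112
off {'top': [0.75, 0.11], 'scene': [0.17, -0.45]} rms 0.4112161908921566
rack [ 0.5092 -0.2677  0.2286] 122
off {'top': [0.75, 0.11], 'scene': [0.17, -0.45]} rms 0.3999566875739968
```

```bash
sleep 1
```

```text
(no output)
```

View pics/o3.png

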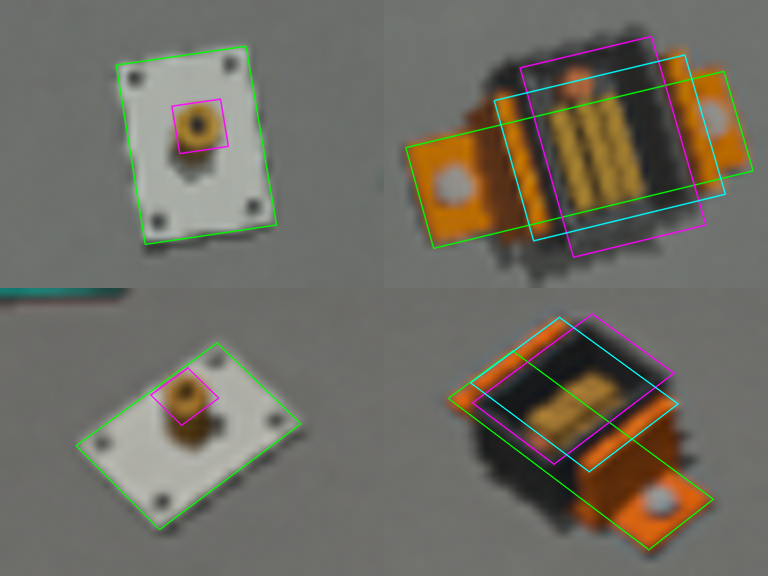

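View pics/o4.png

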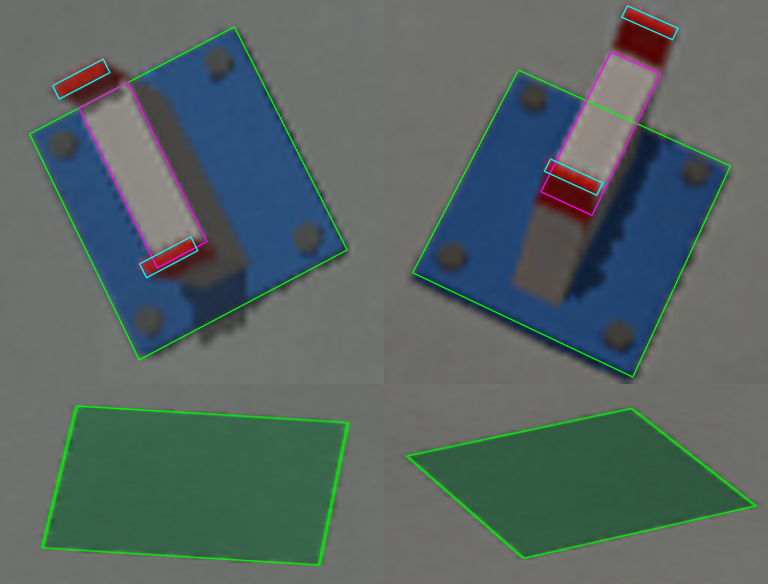

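```bash
cat > mv.py <<'E'
import sys
from h import *
# usage: mv.py x y z yawdeg_of_jaw_axis
x,y,z,yw=map(float,sys.argv[1:5])
s=state(); q=s['tool_rot']; Rc=R.from_quat([q[1],q[2],q[3],q[0]])
yr=np.radians(yw)
best=None
for a in(yr,yr+np.pi):
    ty=np.array([np.cos(a),np.sin(a),0]); tz=np.array([0,0,-1.]); tx=np.cross(ty,tz)
    Rt=R.from_matrix(np.c_[tx,ty,tz]); d=(Rc.inv()*Rt).as_rotvec(degrees=True)
    if best is None or np.linalg.norm(d)<np.linalg.norm(best): best=d; 
my=Rc.as_matrix()[:,1]
print('t',round(s['time'],2),'pos',s['tool_pos'].round(4),'jawyaw',round(np.degrees(np.arctan2(my[1],my[0])),2),'w',round(s['gripper_width'],3),'F',s['contact_force'].round(1),'j6',s['joint_pos'][5].round(2))
print('linear',Rc.inv().apply(np.array([x,y,z])-s['tool_pos']).round(4),'rot',best.round(2))
E
python3 mv.py .5092 -.2677 .15 13.1
```

```text
t 0.1 pos [0.2815 0.5574 0.2302] jawyaw 63.2 w 1.002 F [ 0.2  0.1 -0. ] j6 -0.12
linear [-0.5753 -0.6336  0.0812] rot [-1.00e-01  3.00e-02  5.01e+01]
```

>>> apply_moves(commands=[{"linear": [-0.575,-0.634,0.04],"delta_rot": [0,0,50.1],"fingers": 0},{"linear": [-0.575,-0.634,0.04],"delta_rot": [0,0,50.1],"fingers": 0},{"linear": [-0.575,-0.634,0.04],"delta_rot": [0,0,50.1],"fingers": 0},{"linear": [-0.575,-0.634,0.04],"delta_rot": [0,0,50.1],"fingers": 0},{"linear": [-0.575,-0.634,0.04],"delta_rot": [0,0,50.1],"fingers": 0},{"linear": [-0.575,-0.634,0.04],"delta_rot": [0,0,50.1],"fingers": 0},{"linear": [-0.575,-0.634,0.04],"delta_rot": [0,0,50.1],"fingers": 0},{"linear": [-0.575,-0.634,0.04],"delta_rot": [0,0,50.1],"fingers": 0}])

```text
time: 0.9
tool_pos: [0.3877, 0.1708, 0.2122]
tool_rot: [0.0, 0.622, 0.783, 0.0]
contact_force: [1.7, 0.3, -0.2]
gripper_width: 0.997
```

```bash
python3 mv.py .5092 -.2677 .15 13.1
```

```text
t 0.9 pos [0.3877 0.1708 0.2122] jawyaw 13.13 w 0.997 F [ 1.7  0.3 -0.2] j6 0.01
linear [-0.4546  0.0187  0.0622] rot [0.01 0.   0.03]
```

>>> apply_moves(commands=[{"linear": [-0.445,0.018,0.062],"delta_rot": [0,0,0],"fingers": 0},{"linear": [-0.445,0.018,0.062],"delta_rot": [0,0,0],"fingers": 0},{"linear": [-0.445,0.018,0.062],"delta_rot": [0,0,0],"fingers": 0},{"linear": [-0.445,0.018,0.062],"delta_rot": [0,0,0],"fingers": 0},{"linear": [-0.445,0.018,0.062],"delta_rot": [0,0,0],"fingers": 0},{"linear": [-0.445,0.018,0.062],"delta_rot": [0,0,0],"fingers": 0},{"linear": [-0.445,0.018,0.062],"delta_rot": [0,0,0],"fingers": 0},{"linear": [-0.445,0.018,0.062],"delta_rot": [0,0,0],"fingers": 0}])

```text
time: 1.7
tool_pos: [0.4931, -0.2114, 0.1567]
tool_rot: [-0.0, 0.622, 0.783, 0.0]
contact_force: [0.9, -0.2, 0.6]
gripper_width: 1.001
```

```bash
python3 mv.py .5092 -.2677 .15 13.1
```

```text
t 1.7 pos [ 0.4931 -0.2114  0.1567] jawyaw 13.06 w 1.001 F [ 0.9 -0.2  0.6] j6 -0.77
linear [-0.0585  0.003   0.0067] rot [-0.01 -0.03 -0.04]
```

>>> apply_moves(commands=[{"linear": [-0.048,0.002,0.007],"delta_rot": [0,0,0],"fingers": 0},{"linear": [-0.048,0.002,0.007],"delta_rot": [0,0,0],"fingers": 0},{"linear": [-0.048,0.002,0.03],"delta_rot": [0,0,0],"fingers": 0},{"linear": [-0.048,0.002,0.05],"delta_rot": [0,0,0],"fingers": 0},{"linear": [-0.048,0.002,0.065],"delta_rot": [0,0,0],"fingers": 0},{"linear": [-0.048,0.002,0.07],"delta_rot": [0,0,0],"fingers": 0},{"linear": [-0.048,0.002,0.07],"delta_rot": [0,0,0],"fingers": 0},{"linear": [-0.048,0.002,0.07],"delta_rot": [0,0,0],"fingers": 0}])

```text
time: 2.5
tool_pos: [0.5066, -0.2557, 0.0884]
tool_rot: [0.001, 0.622, 0.783, 0.0]
contact_force: [0.5, -0.3, -0.0]
gripper_width: 0.999
```

```bash
python3 mv.py .5092 -.2677 .01 13.1; python3 - <<'E'
from h import *
ims=[]
for n,u,v in(("top",439,205),("scene",269,140)):
    im=eyes.grab_frame(n)[:,:,::-1].copy(); ims.append(crop(n,im,u,v,36,32,8))
cv2.imwrite("pics/g1.png",cv2.resize(np.hstack(ims),(800,356)))
E
```

```text
t 2.5 pos [ 0.5066 -0.2557  0.0884] jawyaw 13.12 w 0.999 F [ 0.5 -0.3 -0. ] j6 -0.83
linear [-0.0122 -0.0003  0.0785] rot [0.06 0.06 0.02]
```

View pics/g1.png

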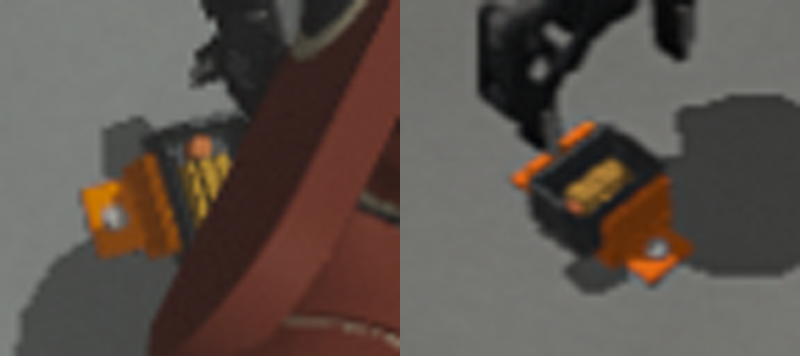

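>>> apply_moves(commands=[{"linear": [-0.012,0,0.01],"delta_rot": [0,0,0],"fingers": 0},{"linear": [-0.012,0,0.02],"delta_rot": [0,0,0],"fingers": 0},{"linear": [-0.012,0,0.035],"delta_rot": [0,0,0],"fingers": 0},{"linear": [-0.012,0,0.05],"delta_rot": [0,0,0],"fingers": 0},{"linear": [-0.012,0,0.065],"delta_rot": [0,0,0],"fingers": 0},{"linear": [-0.012,0,0.078],"delta_rot": [0,0,0],"fingers": 0},{"linear": [-0.012,0,0.078],"delta_rot": [0,0,0],"fingers": 0},{"linear": [-0.012,0,0.078],"delta_rot": [0,0,0],"fingers": 0}])

```text
time: 3.4
tool_pos: [0.5086, -0.2671, 0.009]
tool_rot: [-0.0, 0.622, 0.783, -0.0]
contact_force: [-0.0, -0.1, 0.2]
gripper_width: 1.001
```

```bash
python3 mv.py .5092 -.2677 .01 13.1; python3 - <<'E'
from h import *
ims=[]
for n,u,v in(("scene",269,140),):
    im=eyes.grab_frame(n)[:,:,::-1].copy(); ims.append(crop(n,im,u,v,36,32,8))
cv2.imwrite("pics/g2.png",np.hstack(ims))
E
```

```text
t 3.4 pos [ 0.5086 -0.2671  0.009 ] jawyaw 13.1 w 1.001 F [-0.  -0.1  0.2] j6 -0.84
linear [-0.0007  0.0005 -0.001 ] rot [-0.04 -0.04  0.  ]
```

View pics/g2.png

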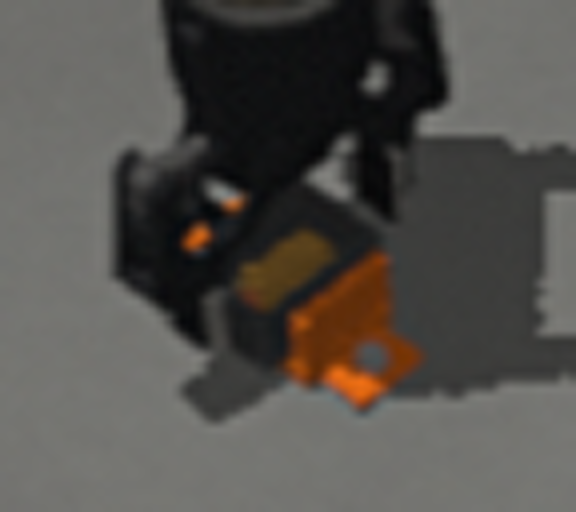

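The fingers straddle the two ends of the case, with no contact. Closing now.

>>> apply_moves(commands=[{"linear": [0,0,0],"delta_rot": [0,0,0],"fingers": 60},{"linear": [0,0,0],"delta_rot": [0,0,0],"fingers": 120},{"linear": [0,0,0],"delta_rot": [0,0,0],"fingers": 255},{"linear": [0,0,0],"delta_rot": [0,0,0],"fingers": 255},{"linear": [0,0,0],"delta_rot": [0,0,0],"fingers": 255},{"linear": [0,0,0],"delta_rot": [0,0,0],"fingers": 255},{"linear": [0,0,0],"delta_rot": [0,0,0],"fingers": 255},{"linear": [0,0,0],"delta_rot": [0,0,0],"fingers": 255}])

```text
time: 4.25
tool_pos: [0.5099, -0.2681, 0.011]
tool_rot: [0.001, 0.622, 0.783, 0.0]
contact_force: [0.8, -0.1, 6.0]
gripper_width: 0.713
```

>>> apply_moves(commands=[{"linear": [0,0,-0.005],"delta_rot": [0,0,0],"fingers": 255},{"linear": [0,0,-0.012],"delta_rot": [0,0,0],"fingers": 255},{"linear": [0,0,-0.022],"delta_rot": [0,0,0],"fingers": 255},{"linear": [0,0,-0.034],"delta_rot": [0,0,0],"fingers": 255},{"linear": [0,0,-0.047],"delta_rot": [0,0,0],"fingers": 255},{"linear": [0,0,-0.06],"delta_rot": [0,0,0],"fingers": 255},{"linear": [0,0,-0.07],"delta_rot": [0,0,0],"fingers": 255},{"linear": [0,0,-0.075],"delta_rot": [0,0,0],"fingers": 255}])

```text
time: 5.05
tool_pos: [0.5095, -0.2678, 0.0865]
tool_rot: [0.001, 0.622, 0.783, 0.0]
contact_force: [-0.5, 0.2, -2.7]
gripper_width: 0.712
```

```bash
for a in 13.1 60 83; do python3 mv.py .4886 .0073 .085 $a; done; python3 - <<'E'
from h import *
im=eyes.grab_frame("scene")[:,:,::-1].copy(); cv2.imwrite("pics/g3.png",crop("scene",im,269,130,36,32,8))
E
```

```text
t 5.05 pos [ 0.5095 -0.2678  0.0865] jawyaw 13.1 w 0.712 F [-0.5  0.2 -2.7] j6 -0.84
linear [0.2727 0.042  0.001 ] rot [ 0.1   0.11 -0.  ]
t 5.05 pos [ 0.5095 -0.2678  0.0865] jawyaw 13.1 w 0.712 F [-0.5  0.2 -2.7] j6 -0.84
linear [0.2727 0.042  0.001 ] rot [  0.05   0.15 -46.9 ]
t 5.05 pos [ 0.5095 -0.2678  0.0865] jawyaw 13.1 w 0.712 F [-0.5  0.2 -2.7] j6 -0.84
linear [0.2727 0.042  0.001 ] rot [ 2.00e-02  1.60e-01 -6.99e+01]
```

View pics/g3.png

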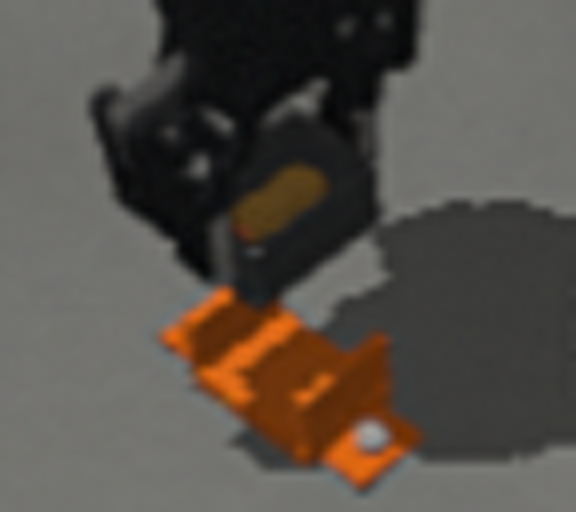

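The rack is empty and the case is held; the force reading of about 2.7 N matches its weight. Moving it over the mat.

>>> apply_moves(commands=[{"linear": [0.03,0.005,0],"delta_rot": [0,0,0],"fingers": 255},{"linear": [0.07,0.011,0],"delta_rot": [0,0,0],"fingers": 255},{"linear": [0.115,0.018,0],"delta_rot": [0,0,0],"fingers": 255},{"linear": [0.16,0.025,0],"delta_rot": [0,0,0],"fingers": 255},{"linear": [0.205,0.032,0],"delta_rot": [0,0,0],"fingers": 255},{"linear": [0.245,0.038,0],"delta_rot": [0,0,0],"fingers": 255},{"linear": [0.273,0.042,0.02],"delta_rot": [0,0,0],"fingers": 255},{"linear": [0.273,0.042,0.04],"delta_rot": [0,0,0],"fingers": 255}])

```text
time: 5.9
tool_pos: [0.4875, 0.0112, 0.0443]
tool_rot: [0.0, 0.62, 0.784, 0.001]
contact_force: [-0.7, 0.4, -2.8]
gripper_width: 0.717
```

```bash
python3 mv.py .4886 .0073 .004 13.1
```

```text
t 5.9 pos [0.4875 0.0112 0.0443] jawyaw 13.34 w 0.717 F [-0.7  0.4 -2.8] j6 -0.36
linear [-0.0041  0.0001  0.0403] rot [ 0.07 -0.04  0.24]
```

>>> apply_moves(commands=[{"linear": [0,0,0.01],"delta_rot": [0,0,0],"fingers": 255},{"linear": [0,0,0.02],"delta_rot": [0,0,0],"fingers": 255},{"linear": [0,0,0.028],"delta_rot": [0,0,0],"fingers": 255},{"linear": [0,0,0.033],"delta_rot": [0,0,0],"fingers": 255},{"linear": [0,0,0.036],"delta_rot": [0,0,0],"fingers": 255},{"linear": [0,0,0.038],"delta_rot": [0,0,0],"fingers": 255},{"linear": [0,0,0.039],"delta_rot": [0,0,0],"fingers": 255},{"linear": [0,0,0.04],"delta_rot": [0,0,0],"fingers": 255}])

```text
time: 6.7
tool_pos: [0.4882, 0.008, 0.0048]
tool_rot: [0.0, 0.622, 0.783, 0.0]
contact_force: [0.7, 0.8, -2.9]
gripper_width: 0.714
```

```bash
python3 mv.py .4886 .0073 .004 13.1
```

```text
t 6.7 pos [0.4882 0.008  0.0048] jawyaw 13.09 w 0.714 F [ 0.7  0.8 -2.9] j6 -0.36
linear [-0.0008  0.0002  0.0008] rot [ 0.04  0.02 -0.01]
```

>>> apply_moves(commands=[{"linear": [0,0,0.0005],"delta_rot": [0,0,0],"fingers": 255},{"linear": [0,0,0.001],"delta_rot": [0,0,0],"fingers": 255},{"linear": [0,0,0.0012],"delta_rot": [0,0,0],"fingers": 255},{"linear": [0,0,0.0014],"delta_rot": [0,0,0],"fingers": 255},{"linear": [0,0,0.0016],"delta_rot": [0,0,0],"fingers": 255},{"linear": [0,0,0.0018],"delta_rot": [0,0,0],"fingers": 255},{"linear": [0,0,0.002],"delta_rot": [0,0,0],"fingers": 255},{"linear": [0,0,0.002],"delta_rot": [0,0,0],"fingers": 255}])

```text
time: 7.5
tool_pos: [0.4882, 0.0081, 0.004]
tool_rot: [-0.0, 0.622, 0.783, -0.0]
contact_force: [-6.3, -0.4, 10.2]
gripper_width: 0.714
```

Contact with the mat (10 N). Opening, then straight up.

>>> apply_moves(commands=[{"linear": [0,0,0],"delta_rot": [0,0,0],"fingers": 60},{"linear": [0,0,0],"delta_rot": [0,0,0],"fingers": 30},{"linear": [0,0,0],"delta_rot": [0,0,0],"fingers": 0},{"linear": [0,0,0],"delta_rot": [0,0,0],"fingers": 0},{"linear": [0,0,0],"delta_rot": [0,0,0],"fingers": 0},{"linear": [0,0,-0.015],"delta_rot": [0,0,0],"fingers": 0},{"linear": [0,0,-0.045],"delta_rot": [0,0,0],"fingers": 0},{"linear": [0,0,-0.085],"delta_rot": [0,0,0],"fingers": 0}])

```text
time: 8.3
tool_pos: [0.4858, 0.0084, 0.0862]
tool_rot: [-0.002, 0.622, 0.783, -0.001]
contact_force: [0.5, -0.3, 0.3]
gripper_width: 1.003
```

>>> apply_moves(commands=[{"linear": [0,0,-0.02],"delta_rot": [0,0,8.5],"fingers": 0},{"linear": [0,0,-0.03],"delta_rot": [0,0,17],"fingers": 0},{"linear": [0,0,-0.03],"delta_rot": [0,0,25.5],"fingers": 0},{"linear": [0,0,-0.03],"delta_rot": [0,0,34],"fingers": 0},{"linear": [0,0,-0.03],"delta_rot": [0,0,42.5],"fingers": 0},{"linear": [0,0,-0.03],"delta_rot": [0,0,51],"fingers": 0},{"linear": [0,0,-0.03],"delta_rot": [0,0,59.5],"fingers": 0},{"linear": [0,0,-0.03],"delta_rot": [0,0,68],"fingers": 0}])

```text
time: 9.1
tool_pos: [0.4878, 0.0081, 0.1173]
tool_rot: [-0.0, 0.954, 0.299, -0.0]
contact_force: [0.8, -0.2, 0.4]
gripper_width: 0.999
```

```bash
python3 mv.py .4886 .0073 .1 -77; python3 - <<'E'
from h import *
for n in("scene","top"):
    im=eyes.grab_frame(n)[:,:,::-1].copy(); cv2.imwrite(f"pics/{n}2.png",im)
s=cv2.imread("pics/scene2.png");t=cv2.imread("pics/top2.png")
cv2.imwrite("pics/m1.png",np.hstack([crop("scene",s,326,200,32,32,6),crop("top",t,334,217,32,32,6)]))
E
```

```text
t 9.1 pos [0.4878 0.0081 0.1173] jawyaw -55.25 w 0.999 F [ 0.8 -0.2  0.4] j6 0.83
linear [0.0002 0.0012 0.0173] rot [-0.000e+00  1.000e-02  2.175e+01]
```

View pics/m1.png

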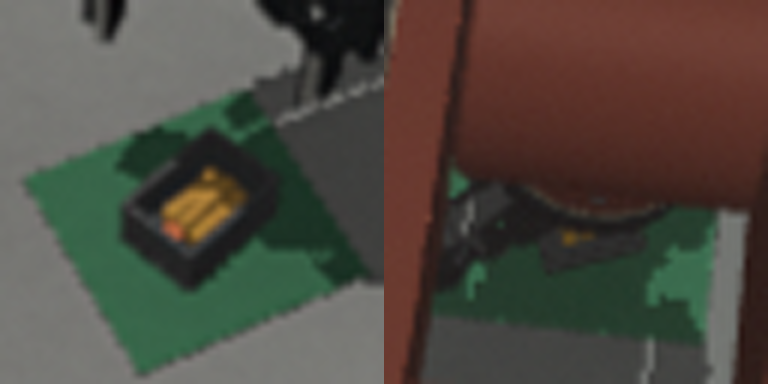

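The case stands upright on the mat, at scene crop (200,210). Fitting its pose from the scene view as a cross-check before the regrasp.

```bash
cat > fc.py <<'E'
from edge import *
import json,sys
def fitcase(img,p0,z,out,ctr,cams=('scene',)):
    off=json.load(open('off.json'))
    T=rect(62,44,30);b=rect(62,44,0)
    best=None
    o={'case':[np.array(p0,float),z,[e for c in cams for e in loop(c,T)]+[('scene',b[0],b[1]),('scene',b[3],b[0])]]}
    refine({c:img[c] for c in cams},o,camoff={c:off[c] for c in cams})
    p=o['case'][0]
    for c in cams: CP[c]['cx']+=off[c][0]; CP[c]['cy']+=off[c][1]
    L=[(world(p,T,z),(0,255,0)),(world(p,b,z),(255,0,255)),(world(p0,T,z),(255,255,0))]
    cv2.imwrite(out,np.hstack([crop(c,img[c],*ctr[c],32,32,8,L) for c in cams]))
    return p
E
python3 - <<'E'
from fc import *
fitcase({'scene':cv2.imread('pics/scene2.png')},[.4882,.0081,.2286],.003,'pics/m2.png',{'scene':(326,200)})
E
```

```text
case [0.4872 0.0096 0.2143] 60
off {'scene': [0.17, -0.45]} rms 0.5523574725311854
```

View pics/m2.png

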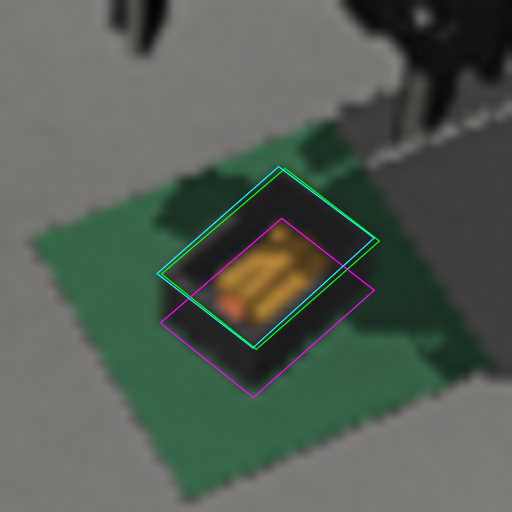

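>>> apply_moves(commands=[{"linear": [0,0.001,0],"delta_rot": [0,0,8.5],"fingers": 0},{"linear": [0,0.001,0.015],"delta_rot": [0,0,17],"fingers": 0},{"linear": [0,0.001,0.035],"delta_rot": [0,0,21.6],"fingers": 0},{"linear": [0,0.001,0.06],"delta_rot": [0,0,21.6],"fingers": 0},{"linear": [0,0.001,0.085],"delta_rot": [0,0,21.6],"fingers": 0},{"linear": [0,0.001,0.105],"delta_rot": [0,0,21.6],"fingers": 0},{"linear": [0,0.001,0.113],"delta_rot": [0,0,21.6],"fingers": 0},{"linear": [0,0.001,0.113],"delta_rot": [0,0,21.6],"fingers": 0}])

```text
time: 10.0
tool_pos: [0.4873, 0.0074, 0.0033]
tool_rot: [-0.0, 0.993, 0.118, -0.001]
contact_force: [-0.6, 0.6, -0.6]
gripper_width: 1.002
```

```bash
python3 mv.py .4882 .0081 .004 -76.9
```

```text
t 10.0 pos [0.4873 0.0074 0.0033] jawyaw -76.4 w 1.002 F [-0.6  0.6 -0.6] j6 1.2
linear [ 0.001  -0.0004 -0.0007] rot [-0.06  0.15  0.5 ]
```

>>> apply_moves(commands=[{"linear": [0.001,0,-0.001],"delta_rot": [0,0,0.5],"fingers": 0},{"linear": [0.001,0,-0.001],"delta_rot": [0,0,0.5],"fingers": 60},{"linear": [0.001,0,-0.001],"delta_rot": [0,0,0.5],"fingers": 120},{"linear": [0.001,0,-0.001],"delta_rot": [0,0,0.5],"fingers": 255},{"linear": [0.001,0,-0.001],"delta_rot": [0,0,0.5],"fingers": 255},{"linear": [0.001,0,-0.001],"delta_rot": [0,0,0.5],"fingers": 255},{"linear": [0.001,0,-0.001],"delta_rot": [0,0,0.5],"fingers": 255},{"linear": [0.001,0,-0.001],"delta_rot": [0,0,0.5],"fingers": 255}])

```text
time: 10.8
tool_pos: [0.4903, 0.0075, 0.0065]
tool_rot: [0.0, 0.994, 0.113, 0.001]
contact_force: [-0.9, 0.4, 5.9]
gripper_width: 0.501
```

```bash
python3 mv.py .4758 .2603 .2 -61.99
```

```text
t 10.8 pos [0.4903 0.0075 0.0065] jawyaw -76.99 w 0.501 F [-0.9  0.4  5.9] j6 1.21
linear [ 0.0431 -0.2495 -0.1935] rot [  0.04  -0.09 -15.  ]
```

>>> apply_moves(commands=[{"linear": [0,0,-0.005],"delta_rot": [0,0,0],"fingers": 255},{"linear": [0,0,-0.015],"delta_rot": [0,0,0],"fingers": 255},{"linear": [0,0,-0.035],"delta_rot": [0,0,0],"fingers": 255},{"linear": [0,0,-0.06],"delta_rot": [0,0,0],"fingers": 255},{"linear": [0,0,-0.09],"delta_rot": [0,0,0],"fingers": 255},{"linear": [0,0,-0.12],"delta_rot": [0,0,0],"fingers": 255},{"linear": [0,0,-0.15],"delta_rot": [0,0,0],"fingers": 255},{"linear": [0,0,-0.17],"delta_rot": [0,0,0],"fingers": 255}])

```text
time: 11.6
tool_pos: [0.4897, 0.0075, 0.178]
tool_rot: [0.0, 0.994, 0.113, 0.001]
contact_force: [0.0, 0.4, -2.7]
gripper_width: 0.501
```

```bash
python3 mv.py .4758 .2603 .18 -61.99;python3 - <<'E'
from h import *
im=eyes.grab_frame("scene")[:,:,::-1].copy(); cv2.imwrite("pics/l1.png",crop("scene",im,326,150,45,45,6))
s=state();print(s['tool_pos'])
E
```

```text
t 11.6 pos [0.4897 0.0075 0.178 ] jawyaw -77.0 w 0.501 F [ 0.   0.4 -2.7] j6 1.21
linear [ 0.0434 -0.2494 -0.0021] rot [  0.07  -0.12 -15.01]
[0.49144107 0.00727616 0.18134163]
```

View pics/l1.png

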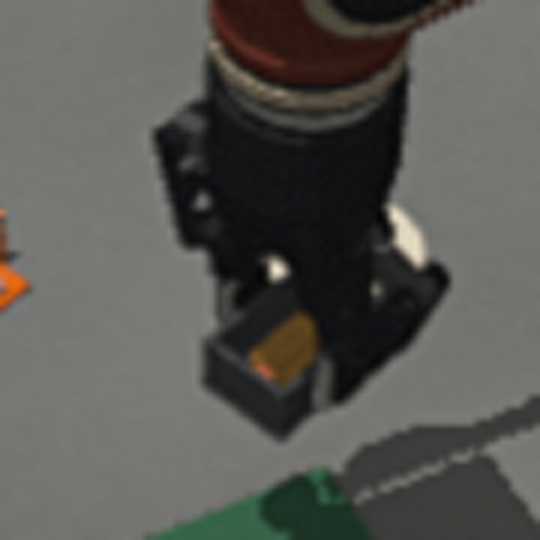

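>>> apply_moves(commands=[{"linear": [0.004,-0.022,0],"delta_rot": [0,0,-2],"fingers": 255},{"linear": [0.011,-0.06,0],"delta_rot": [0,0,-5],"fingers": 255},{"linear": [0.018,-0.1,0],"delta_rot": [0,0,-8],"fingers": 255},{"linear": [0.025,-0.145,0],"delta_rot": [0,0,-11],"fingers": 255},{"linear": [0.033,-0.19,0],"delta_rot": [0,0,-13],"fingers": 255},{"linear": [0.039,-0.225,0],"delta_rot": [0,0,-15],"fingers": 255},{"linear": [0.042,-0.242,0],"delta_rot": [0,0,-15],"fingers": 255},{"linear": [0.0434,-0.2494,0],"delta_rot": [0,0,-15],"fingers": 255}])

```text
time: 12.45
tool_pos: [0.4744, 0.2617, 0.1742]
tool_rot: [0.0, 0.97, 0.243, -0.001]
contact_force: [-0.2, -0.8, -2.5]
gripper_width: 0.508
```

```bash
python3 mv.py .4758 .2603 .13 -61.99;python3 - <<'E'
from h import *
s=cv2.cvtColor(eyes.grab_frame("scene"),4);t=cv2.cvtColor(eyes.grab_frame("top"),4)
cv2.imwrite("pics/l2.png",np.hstack([crop("scene",s,388,235,32,45,6),crop("top",t,238,215,32,45,6)]))
E
python3 mv.py .4758 .2603 .13 -61.99
```

```text
t 12.45 pos [0.4744 0.2617 0.1742] jawyaw -61.86 w 0.508 F [-0.2 -0.8 -2.5] j6 1.45
linear [0.0007 0.0019 0.0442] rot [-0.02  0.12  0.13]
t 12.55 pos [0.4749 0.2605 0.1746] jawyaw -61.93 w 0.506 F [-0.2 -0.4 -1.4] j6 1.45
linear [0.0007 0.0006 0.0446] rot [0.   0.09 0.06]
```

View pics/l2.png

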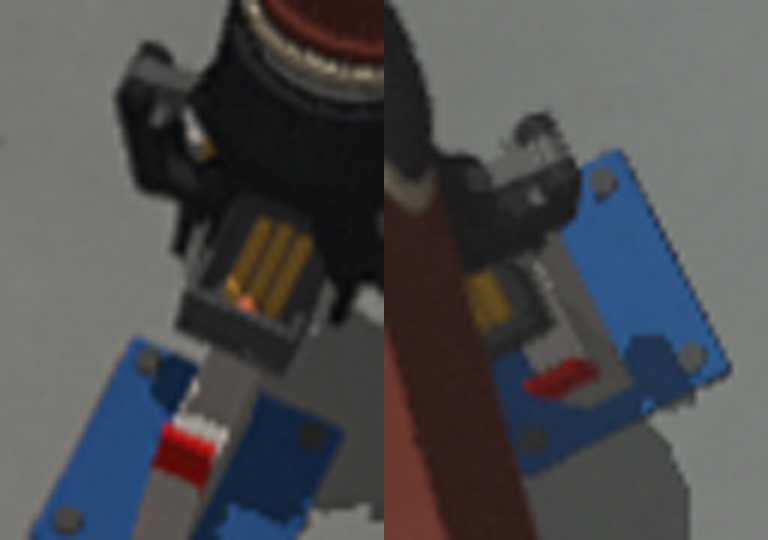

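```bash
python3 - <<'E'
from edge import *
import json
off=json.load(open('off.json'))
s=cv2.cvtColor(eyes.grab_frame("scene"),4); cv2.imwrite('pics/scene3.png',s)
st=state(); z=st['tool_pos'][2]-.0035; p0=[*st['tool_pos'][:2],np.radians(28.05)]
print(p0,z)
T=rect(62,44,30);b=rect(62,44,0)
for e in (T,b):
    q=proj('scene',world(p0,e,z)); print(q.round(1).tolist())
for c in ['scene']: CP[c]['cx']+=off[c][0]; CP[c]['cy']+=off[c][1]
L=[(world(p0,T,z),(0,255,0)),(world(p0,b,z),(255,0,255)),(world(p0,rect(54,36,30),z),(0,255,0))]
cv2.imwrite("pics/l3.png",crop("scene",s,384,220,26,34,10,L))
E
```

```text
[np.float64(0.47514550493004337), np.float64(0.2597889912279654), np.float64(0.48956485518440945)] 0.17118906396557038
[[395.4, 217.6], [384.6, 238.6], [403.2, 246.9], [413.5, 225.4]]
[[393.4, 224.6], [382.8, 245.3], [400.9, 253.5], [411.1, 232.3]]
```

View pics/l3.png

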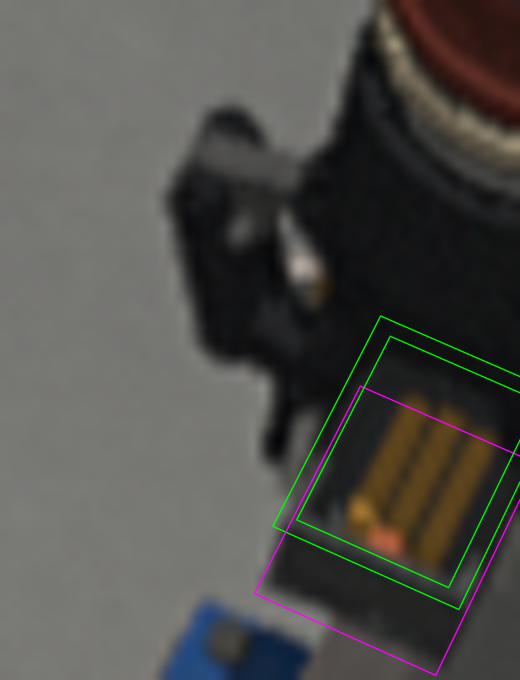

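>>> apply_moves(commands=[{"linear": [0.0015,0,0.01],"delta_rot": [0,0,0],"fingers": 255},{"linear": [0.003,0.0,0.02],"delta_rot": [0,0,0],"fingers": 255},{"linear": [0.003,0.0,0.03],"delta_rot": [0,0,0],"fingers": 255},{"linear": [0.003,0.0,0.04],"delta_rot": [0,0,0],"fingers": 255},{"linear": [0.003,0.0,0.05],"delta_rot": [0,0,0],"fingers": 255},{"linear": [0.003,0.0,0.06],"delta_rot": [0,0,0],"fingers": 255},{"linear": [0.003,0.0,0.068],"delta_rot": [0,0,0],"fingers": 255},{"linear": [0.003,0.0,0.072],"delta_rot": [0,0,0],"fingers": 255}])

```text
time: 13.4
tool_pos: [0.4777, 0.2615, 0.1022]
tool_rot: [0.0, 0.97, 0.242, -0.001]
contact_force: [0.2, -0.1, -3.5]
gripper_width: 0.504
```

```bash
python3 - <<'E'
from h import *
s=cv2.cvtColor(eyes.grab_frame("scene"),4);t=cv2.cvtColor(eyes.grab_frame("top"),4)
cv2.imwrite("pics/l4.png",np.hstack([crop("scene",s,388,255,24,32,8),crop("top",t,238,215,24,32,8)]))
E
python3 mv.py .4785 .2617 .095 -61.99
```

```text
t 13.5 pos [0.4778 0.2616 0.1026] jawyaw -62.0 w 0.5 F [-0.3  0.3 -2.9] j6 1.45
linear [0.0007 0.0002 0.0076] rot [-0.01  0.08 -0.01]
```

View pics/l4.png

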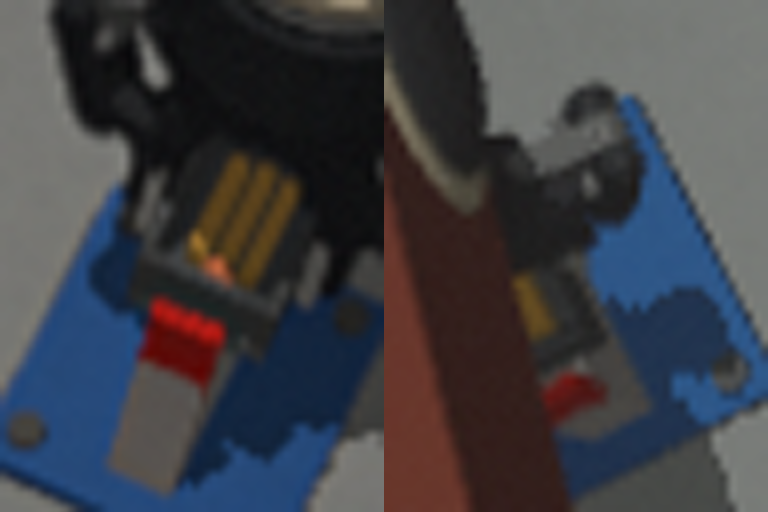

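>>> apply_moves(commands=[{"linear": [0,0,0.003],"delta_rot": [0,0,0],"fingers": 255},{"linear": [0,0,0.006],"delta_rot": [0,0,0],"fingers": 255},{"linear": [0,0,0.0075],"delta_rot": [0,0,0],"fingers": 255},{"linear": [0,0,0.008],"delta_rot": [0,0,0],"fingers": 255},{"linear": [0,0,0.0085],"delta_rot": [0,0,0],"fingers": 255},{"linear": [0,0,0.009],"delta_rot": [0,0,0],"fingers": 255},{"linear": [0,0,0.009],"delta_rot": [0,0,0],"fingers": 255},{"linear": [0,0,0.009],"delta_rot": [0,0,0],"fingers": 255}])

```text
time: 14.3
tool_pos: [0.4783, 0.2617, 0.0946]
tool_rot: [-0.0, 0.97, 0.242, 0.0]
contact_force: [0.4, -0.2, -2.5]
gripper_width: 0.502
```

```bash
python3 - <<'E'
from edge import *
import json
off=json.load(open('off.json'))
s=cv2.cvtColor(eyes.grab_frame("scene"),4);t=cv2.cvtColor(eyes.grab_frame("top"),4)
st=state(); z=st['tool_pos'][2]-.0035; print(st['tool_pos'],st['contact_force'])
for c in off: CP[c]['cx']+=off[c][0]; CP[c]['cy']+=off[c][1]
p0=[.4758,.2603,.489]
L=[(world(p0,rect(62,44,30),.092),(0,255,0)),(world(p0,rect(54,36,30),.092),(0,255,0)),(world(p0,rect(6,22,118,39)),(255,255,0))]
cv2.imwrite("pics/l5.png",np.hstack([crop("scene",s,388,255,24,32,8,L),crop("top",t,238,215,24,32,8,L)]))
E
```

```text
[0.47828299 0.26174409 0.09456982] [-0.72145007 -0.25510047 -3.71224163]
```

View pics/l5.png

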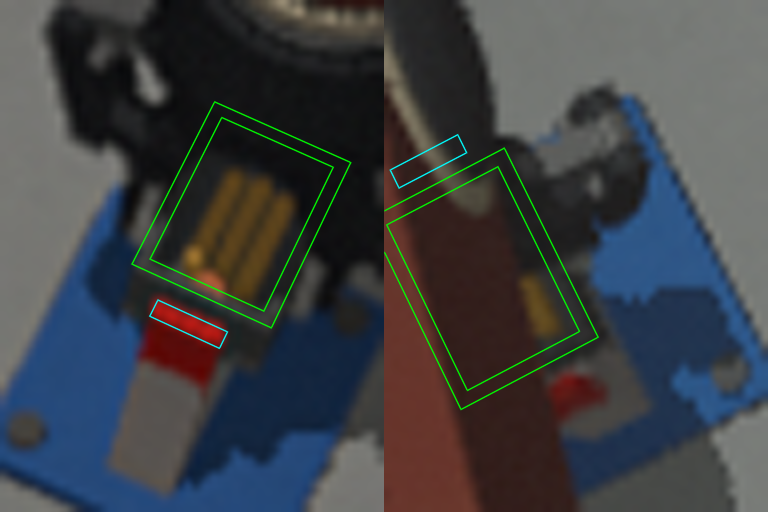

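>>> apply_moves(commands=[{"linear": [0,0,0.0005],"delta_rot": [0,0,0],"fingers": 255},{"linear": [0,0,0.001],"delta_rot": [0,0,0],"fingers": 255},{"linear": [0,0,0.0013],"delta_rot": [0,0,0],"fingers": 255},{"linear": [0,0,0.0016],"delta_rot": [0,0,0],"fingers": 255},{"linear": [0,0,0.002],"delta_rot": [0,0,0],"fingers": 255},{"linear": [0,0,0.002],"delta_rot": [0,0,0],"fingers": 255},{"linear": [0,0,0.002],"delta_rot": [0,0,0],"fingers": 255},{"linear": [0,0,0.002],"delta_rot": [0,0,0],"fingers": 255}])

```text
time: 15.2
tool_pos: [0.4785, 0.2618, 0.0936]
tool_rot: [0.0, 0.97, 0.242, 0.0]
contact_force: [-3.2, -1.3, 4.8]
gripper_width: 0.505
```

>>> apply_moves(commands=[{"linear": [0,0,0],"delta_rot": [0,0,0],"fingers": 115},{"linear": [0,0,0],"delta_rot": [0,0,0],"fingers": 90},{"linear": [0,0,0],"delta_rot": [0,0,0],"fingers": 40},{"linear": [0,0,0],"delta_rot": [0,0,0],"fingers": 0},{"linear": [0,0,0],"delta_rot": [0,0,0],"fingers": 0},{"linear": [0,0,-0.01],"delta_rot": [0,0,0],"fingers": 0},{"linear": [0,0,-0.03],"delta_rot": [0,0,0],"fingers": 0},{"linear": [0,0,-0.06],"delta_rot": [0,0,0],"fingers": 0}])

```text
time: 16.0
tool_pos: [0.477, 0.2612, 0.1518]
tool_rot: [0.0, 0.97, 0.242, -0.002]
contact_force: [-0.2, 0.3, -0.1]
gripper_width: 1.0
```

```bash
python3 mv.py .6379 -.0196 .15 60; python3 mv.py .6379 -.0196 .15 -77;  python3 mv.py .6379 -.0196 .15 98
```

```text
t 16.0 pos [0.477  0.2612 0.1518] jawyaw -62.01 w 1.0 F [-0.2  0.3 -0.1] j6 1.45
linear [0.0102 0.3235 0.0016] rot [ 0.08  0.21 57.99]
t 16.0 pos [0.477  0.2612 0.1518] jawyaw -62.01 w 1.0 F [-0.2  0.3 -0.1] j6 1.45
linear [0.0102 0.3235 0.0016] rot [ 0.    0.21 14.99]
t 16.0 pos [0.477  0.2612 0.1518] jawyaw -62.01 w 1.0 F [-0.2  0.3 -0.1] j6 1.45
linear [0.0102 0.3235 0.0016] rot [1.000e-02 2.100e-01 1.999e+01]
```

>>> apply_moves(commands=[{"linear": [0,0.02,0],"delta_rot": [0,0,-8.5],"fingers": 0},{"linear": [0.002,0.065,0],"delta_rot": [0,0,-17],"fingers": 0},{"linear": [0.003,0.11,0],"delta_rot": [0,0,-25.5],"fingers": 0},{"linear": [0.004,0.155,0],"delta_rot": [0,0,-34],"fingers": 0},{"linear": [0.006,0.2,0],"delta_rot": [0,0,-42.5],"fingers": 0},{"linear": [0.008,0.245,0],"delta_rot": [0,0,-51],"fingers": 0},{"linear": [0.009,0.29,0],"delta_rot": [0,0,-59.5],"fingers": 0},{"linear": [0.0102,0.3235,0],"delta_rot": [0,0,-68],"fingers": 0}])

```text
time: 16.8
tool_pos: [0.6404, -0.0218, 0.1535]
tool_rot: [0.001, 0.672, 0.741, 0.0]
contact_force: [-0.7, 1.2, -0.8]
gripper_width: 1.001
```

```bash
python3 mv.py .6379 -.0196 .08 8.5; python3 - <<'E'
from fc import *
s=cv2.cvtColor(eyes.grab_frame("scene"),4);t=cv2.cvtColor(eyes.grab_frame("top"),4)
cv2.imwrite('pics/scene5.png',s);cv2.imwrite('pics/top5.png',t)
fitcase({'scene':s,'top':t},[.4762,.2605,.489],.09,'pics/m5.png',{'scene':(388,258),'top':(238,217)},('scene','top'))
E
```

```text
t 16.8 pos [ 0.6404 -0.0218  0.1535] jawyaw 5.6 w 1.001 F [-0.7  1.2 -0.8] j6 -0.25
linear [ 0.0024 -0.0023  0.0735] rot [ 0.07  0.04 -2.9 ]
case [0.4767 0.2617 0.4927] 139
off {'scene': [0.17, -0.45], 'top': [0.75, 0.11]} rms 0.5730921740028088
```

View pics/m5.png

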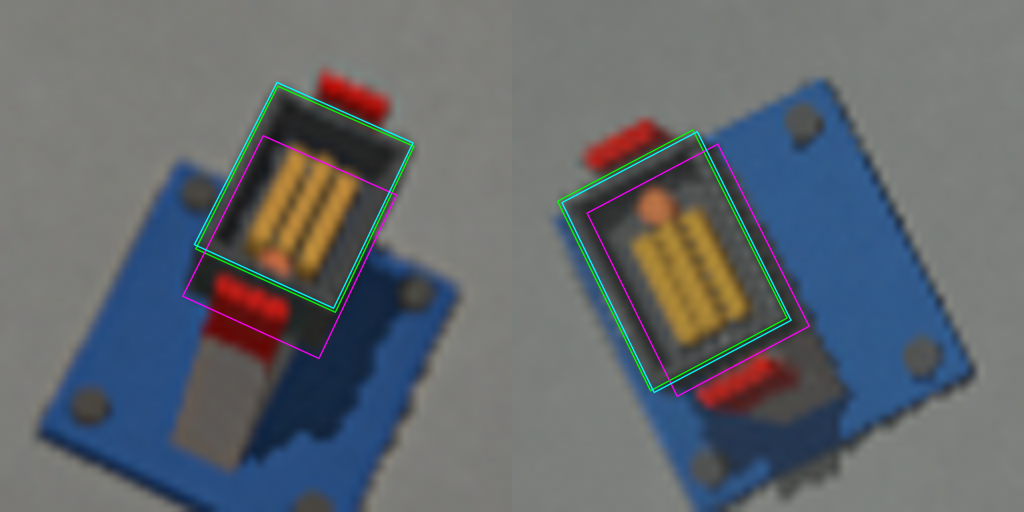

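The case rests level between the red stops, about 1.5 mm off along and 0.8 mm across. Now descending on the aluminium cover. I'll squeeze along its x first to centre it, then take it along its y.

>>> apply_moves(commands=[{"linear": [0.002,-0.002,0],"delta_rot": [0,0,-2.9],"fingers": 0},{"linear": [0.002,-0.002,0.02],"delta_rot": [0,0,-2.9],"fingers": 0},{"linear": [0.002,-0.002,0.045],"delta_rot": [0,0,-2.9],"fingers": 40},{"linear": [0.002,-0.002,0.075],"delta_rot": [0,0,-2.9],"fingers": 80},{"linear": [0.002,-0.002,0.105],"delta_rot": [0,0,-2.9],"fingers": 80},{"linear": [0.002,-0.002,0.125],"delta_rot": [0,0,-2.9],"fingers": 80},{"linear": [0.002,-0.002,0.138],"delta_rot": [0,0,-2.9],"fingers": 80},{"linear": [0.002,-0.002,0.141],"delta_rot": [0,0,-2.9],"fingers": 80}])

```text
time: 17.7
tool_pos: [0.6357, -0.0166, 0.0101]
tool_rot: [-0.001, 0.655, 0.756, -0.001]
contact_force: [0.2, -0.5, -0.2]
gripper_width: 0.686
```

```bash
python3 mv.py .6379 -.0196 .011 8.5; python3 - <<'E'
from h import *
s=cv2.cvtColor(eyes.grab_frame("scene"),4);t=cv2.cvtColor(eyes.grab_frame("top"),4)
cv2.imwrite("pics/k1.png",np.hstack([crop("scene",s,276,215,32,32,6),crop("top",t,344,161,32,32,6)]))
E
```

```text
t 17.7 pos [ 0.6357 -0.0166  0.0101] jawyaw 8.23 w 0.686 F [ 0.2 -0.5 -0.2] j6 -0.29
linear [-0.0032  0.0017 -0.0009] rot [-0.15 -0.05 -0.27]
```

View pics/k1.png

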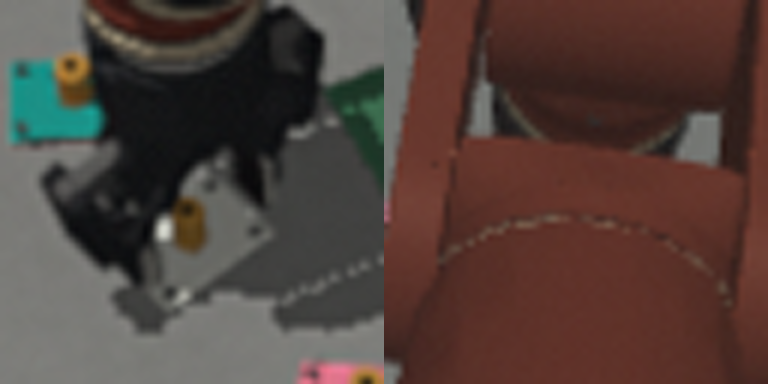

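>>> apply_moves(commands=[{"linear": [-0.0025,0.001,-0.001],"delta_rot": [0,0,-0.2],"fingers": 120},{"linear": [-0.0025,0.001,-0.001],"delta_rot": [0,0,-0.2],"fingers": 150},{"linear": [-0.0025,0.001,-0.001],"delta_rot": [0,0,-0.2],"fingers": 175},{"linear": [-0.0025,0.001,-0.001],"delta_rot": [0,0,-0.2],"fingers": 190},{"linear": [-0.0025,0.001,-0.001],"delta_rot": [0,0,-0.2],"fingers": 200},{"linear": [-0.0025,0.001,-0.001],"delta_rot": [0,0,-0.2],"fingers": 210},{"linear": [-0.0025,0.001,-0.001],"delta_rot": [0,0,-0.2],"fingers": 220},{"linear": [-0.0025,0.001,-0.001],"delta_rot": [0,0,-0.2],"fingers": 220}])

```text
time: 18.6
tool_pos: [0.6384, -0.0197, 0.0129]
tool_rot: [0.0, 0.653, 0.757, 0.0]
contact_force: [-1.0, -0.6, 3.6]
gripper_width: 0.159
```

```bash
python3 mv.py .6379 -.0196 .011 8.5
```

```text
t 18.6 pos [ 0.6384 -0.0197  0.0129] jawyaw 8.43 w 0.159 F [-1.  -0.6  3.6] j6 -0.29
linear [ 0.0002 -0.0005  0.0019] rot [ 0.01  0.01 -0.07]
```

>>> apply_moves(commands=[{"linear": [0,0,0],"delta_rot": [0,0,0],"fingers": 180},{"linear": [0,0,0],"delta_rot": [0,0,0],"fingers": 120},{"linear": [0,0,0],"delta_rot": [0,0,0],"fingers": 90},{"linear": [0,0,-0.01],"delta_rot": [0,0,0],"fingers": 90},{"linear": [0,0,-0.03],"delta_rot": [0,0,8],"fingers": 90},{"linear": [0,0,-0.03],"delta_rot": [0,0,16.5],"fingers": 90},{"linear": [0,0,-0.03],"delta_rot": [0,0,25],"fingers": 90},{"linear": [0,0,-0.03],"delta_rot": [0,0,33.5],"fingers": 90}])

```text
time: 19.4
tool_pos: [0.6387, -0.0197, 0.0436]
tool_rot: [0.0, 0.845, 0.534, 0.0]
contact_force: [0.6, -0.9, 0.1]
gripper_width: 0.648
```

>>> apply_moves(commands=[{"linear": [0,0,0],"delta_rot": [0,0,8.5],"fingers": 90},{"linear": [0,0,0],"delta_rot": [0,0,17],"fingers": 90},{"linear": [0,0,0],"delta_rot": [0,0,25.5],"fingers": 90},{"linear": [0,0,0],"delta_rot": [0,0,34],"fingers": 90},{"linear": [0,0,0],"delta_rot": [0,0,42.5],"fingers": 90},{"linear": [0,0,0],"delta_rot": [0,0,51],"fingers": 90},{"linear": [0,0,0],"delta_rot": [0,0,56.5],"fingers": 90},{"linear": [0,0,0],"delta_rot": [0,0,56.5],"fingers": 90}])

```text
time: 20.2
tool_pos: [0.6386, -0.0197, 0.0433]
tool_rot: [0.0, 0.997, 0.074, 0.0]
contact_force: [0.3, -0.1, 0.4]
gripper_width: 0.65
```

```bash
python3 - <<'E'
from edge import *
import json
off=json.load(open('off.json'))
s=cv2.cvtColor(eyes.grab_frame("scene"),4)
C=rect(62,44,8)
for c in off: CP[c]['cx']+=off[c][0]; CP[c]['cy']+=off[c][1]
L=[(world([.6384,-.0197,.1478],C),(0,255,0))]
cv2.imwrite("pics/k2.png",crop("scene",s,276,215,32,32,8,L))
E
python3 mv.py .6384 -.0197 .011 -81.5;
```

```text
t 20.25 pos [ 0.6385 -0.0197  0.0431] jawyaw -81.45 w 0.648 F [ 0.3 -0.2  0.1] j6 1.27
linear [-0.0002 -0.      0.0321] rot [ 0.01 -0.04  0.05]
```

View pics/k2.png

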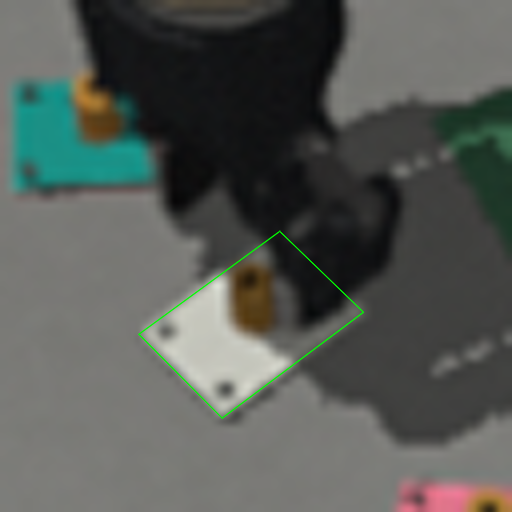

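The cover is still flat with its yaw unchanged; the outline matches at scene crop (250,325). Descending and gripping along its y.

>>> apply_moves(commands=[{"linear": [0,0,0.015],"delta_rot": [0,0,0],"fingers": 90},{"linear": [0,0,0.027],"delta_rot": [0,0,0],"fingers": 90},{"linear": [0,0,0.032],"delta_rot": [0,0,0],"fingers": 120},{"linear": [0,0,0.032],"delta_rot": [0,0,0],"fingers": 160},{"linear": [0,0,0.032],"delta_rot": [0,0,0],"fingers": 190},{"linear": [0,0,0.032],"delta_rot": [0,0,0],"fingers": 200},{"linear": [0,0,0.032],"delta_rot": [0,0,0],"fingers": 225},{"linear": [0,0,0.032],"delta_rot": [0,0,0],"fingers": 255}])

```text
time: 21.05
tool_pos: [0.6389, -0.0197, 0.0112]
tool_rot: [0.0, 0.997, 0.074, 0.001]
contact_force: [-0.0, 0.3, 1.2]
gripper_width: 0.162
```

>>> apply_moves(commands=[{"linear": [0,0,0],"delta_rot": [0,0,0],"fingers": 255},{"linear": [0,0,0],"delta_rot": [0,0,0],"fingers": 255},{"linear": [0,0,-0.01],"delta_rot": [0,0,0],"fingers": 255},{"linear": [0,0,-0.03],"delta_rot": [0,0,0],"fingers": 255},{"linear": [0,0,-0.06],"delta_rot": [0,0,0],"fingers": 255},{"linear": [0,0,-0.1],"delta_rot": [0,0,0],"fingers": 255},{"linear": [0,0,-0.14],"delta_rot": [0,0,0],"fingers": 255},{"linear": [0,0,-0.16],"delta_rot": [0,0,0],"fingers": 255}])

```text
time: 21.85
tool_pos: [0.6398, -0.0199, 0.1755]
tool_rot: [0.001, 0.997, 0.074, 0.003]
contact_force: [-0.4, -0.8, -0.5]
gripper_width: 0.164
```

```bash
python3 mv.py .4773 .2608 .17 -61.9; python3 - <<'E'
from h import *
s=cv2.cvtColor(eyes.grab_frame("scene"),4)
cv2.imwrite("pics/k3.png",crop("scene",s,276,180,40,40,8))
E
```

```text
t 21.85 pos [ 0.6398 -0.0199  0.1755] jawyaw -81.56 w 0.164 F [-0.4 -0.8 -0.5] j6 1.28
linear [-0.1196 -0.3015  0.0043] rot [  0.16  -0.3  -19.66]
```

View pics/k3.png

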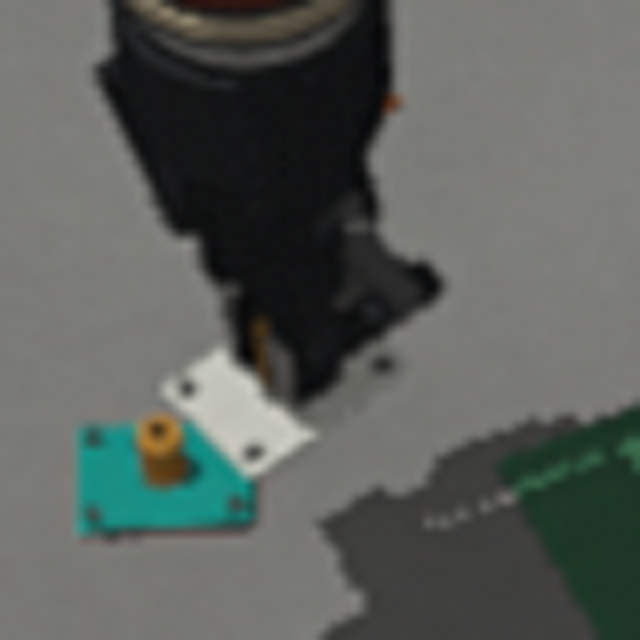

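>>> apply_moves(commands=[{"linear": [-0.01,-0.025,0],"delta_rot": [0,0,-2],"fingers": 255},{"linear": [-0.025,-0.063,0],"delta_rot": [0,0,-5],"fingers": 255},{"linear": [-0.04,-0.1,0],"delta_rot": [0,0,-9],"fingers": 255},{"linear": [-0.058,-0.145,0],"delta_rot": [0,0,-12],"fingers": 255},{"linear": [-0.075,-0.19,0],"delta_rot": [0,0,-15],"fingers": 255},{"linear": [-0.093,-0.235,0],"delta_rot": [0,0,-18],"fingers": 255},{"linear": [-0.109,-0.275,0],"delta_rot": [0,0,-19.7],"fingers": 255},{"linear": [-0.1196,-0.3015,0.002],"delta_rot": [0,0,-19.7],"fingers": 255}])

```text
time: 22.7
tool_pos: [0.4734, 0.263, 0.1676]
tool_rot: [-0.0, 0.97, 0.244, -0.001]
contact_force: [0.6, -0.3, -0.9]
gripper_width: 0.16
```

```bash
python3 - <<'E'
from h import *
s=cv2.cvtColor(eyes.grab_frame("scene"),4);t=cv2.cvtColor(eyes.grab_frame("top"),4)
cv2.imwrite('pics/scene6.png',s)
cv2.imwrite("pics/k4.png",np.hstack([crop("scene",s,388,240,32,36,6),crop("top",t,238,215,32,36,6)]))
E
python3 mv.py .4773 .2608 .135 -61.9
```

```text
t 22.8 pos [0.4729 0.2633 0.167 ] jawyaw -61.6 w 0.158 F [ 0.5 -1.4 -2. ] j6 1.44
linear [0.0028 0.0043 0.0319] rot [-0.07  0.15  0.3 ]
```

View pics/k4.png

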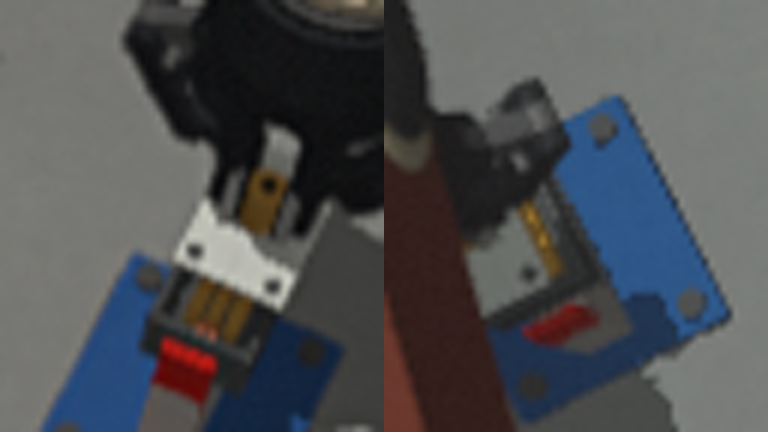

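>>> apply_moves(commands=[{"linear": [0.0028,0.0043,0.002],"delta_rot": [0,0,0.3],"fingers": 255},{"linear": [0.0028,0.0043,0.008],"delta_rot": [0,0,0.3],"fingers": 255},{"linear": [0.0028,0.0043,0.015],"delta_rot": [0,0,0.3],"fingers": 255},{"linear": [0.0028,0.0043,0.022],"delta_rot": [0,0,0.3],"fingers": 255},{"linear": [0.0028,0.0043,0.028],"delta_rot": [0,0,0.3],"fingers": 255},{"linear": [0.0028,0.0043,0.031],"delta_rot": [0,0,0.3],"fingers": 255},{"linear": [0.0028,0.0043,0.032],"delta_rot": [0,0,0.3],"fingers": 255},{"linear": [0.0028,0.0043,0.032],"delta_rot": [0,0,0.3],"fingers": 255}])

```text
time: 23.6
tool_pos: [0.4802, 0.2585, 0.1364]
tool_rot: [0.0, 0.971, 0.241, -0.0]
contact_force: [-0.6, -0.4, -0.7]
gripper_width: 0.162
```

```bash
python3 mv.py .4773 .2608 .126 -61.9; python3 - <<'E'
from h import *
import json
off=json.load(open('off.json'))
s=cv2.cvtColor(eyes.grab_frame("scene"),4);t=cv2.cvtColor(eyes.grab_frame("top"),4)
for c in off: CP[c]['cx']+=off[c][0]; CP[c]['cy']+=off[c][1]
st=state(); z=st['tool_pos'][2]-.0112; print(st['tool_pos'],z)
p=[*st['tool_pos'][:2],np.radians(28.0)]; pc=[.4767,.2617,.4913]
L=[(world(p,rect(62,44,8),z),(0,255,0)),(world(pc,rect(62,44,30),.09),(255,0,255))]
a=np.hstack([crop("scene",s,388,250,24,34,8),crop("scene",s,388,250,24,34,8,L)]); cv2.imwrite("pics/k5.png",a)
cv2.imwrite("pics/k6.png",np.hstack([crop("top",t,240,217,24,30,8),crop("top",t,240,217,24,30,8,L)]))
E
python3 mv.py .4773 .2608 .126 -61.9
```

```text
t 23.6 pos [0.4802 0.2585 0.1364] jawyaw -62.16 w 0.162 F [-0.6 -0.4 -0.7] j6 1.44
linear [-0.0015 -0.0034  0.0104] rot [-0.    0.01 -0.26]
[0.4804629  0.25871181 0.136893  ] 0.12569300410588705
t 23.7 pos [0.4805 0.2587 0.1369] jawyaw -62.16 w 0.164 F [ 0.3 -0.1 -0.7] j6 1.44
linear [-0.0018 -0.0033  0.0109] rot [ 0.01 -0.04 -0.26]
```

View pics/k5.png

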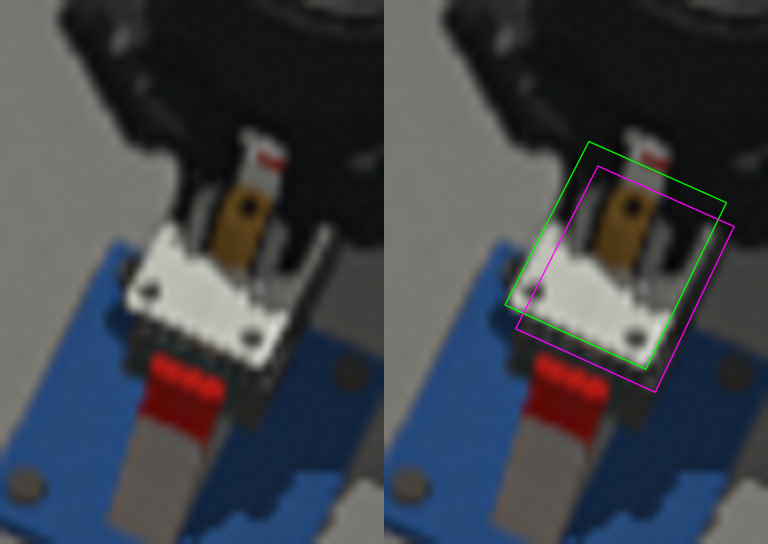

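View pics/k6.png

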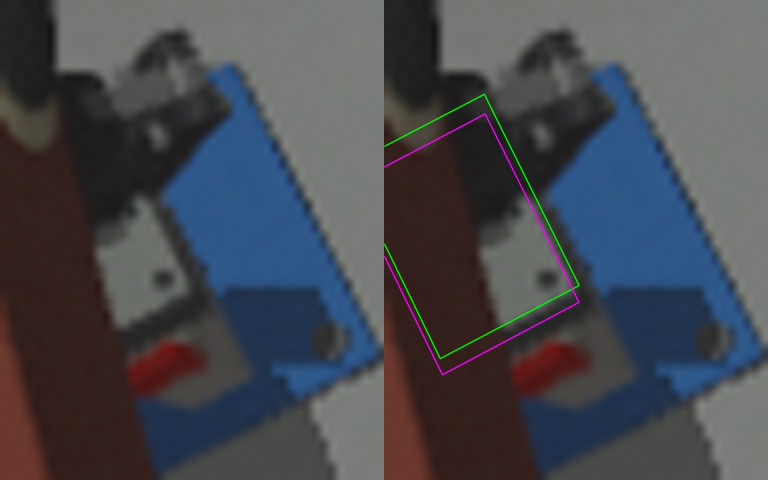

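>>> apply_moves(commands=[{"linear": [-0.0018,-0.0033,0.001],"delta_rot": [0,0,-0.25],"fingers": 255},{"linear": [-0.0018,-0.0033,0.003],"delta_rot": [0,0,-0.25],"fingers": 255},{"linear": [-0.0018,-0.0033,0.003],"delta_rot": [0,0,-0.25],"fingers": 255},{"linear": [-0.0018,-0.0033,0.003],"delta_rot": [0,0,-0.25],"fingers": 255},{"linear": [-0.0018,-0.0033,0.003],"delta_rot": [0,0,-0.25],"fingers": 255},{"linear": [-0.0018,-0.0033,0.003],"delta_rot": [0,0,-0.25],"fingers": 255},{"linear": [-0.0018,-0.0033,0.003],"delta_rot": [0,0,-0.25],"fingers": 255},{"linear": [-0.0018,-0.0033,0.003],"delta_rot": [0,0,-0.25],"fingers": 255}])

```text
time: 24.5
tool_pos: [0.4772, 0.2606, 0.1335]
tool_rot: [-0.0, 0.97, 0.243, 0.0]
contact_force: [-0.0, 0.6, -1.9]
gripper_width: 0.161
```

```bash
python3 mv.py .4773 .2608 .126 -61.9; python3 - <<'E'
from h import *
import json
off=json.load(open('off.json'))
s=cv2.cvtColor(eyes.grab_frame("scene"),4);t=cv2.cvtColor(eyes.grab_frame("top"),4)
for c in off: CP[c]['cx']+=off[c][0]; CP[c]['cy']+=off[c][1]
st=state(); z=st['tool_pos'][2]-.0112; print(st['tool_pos'],z)
p=[*st['tool_pos'][:2],np.radians(28.0)]; pc=[.4767,.2617,.4913]
L=[(world(p,rect(62,44,8),z),(0,255,0)),(world(pc,rect(62,44,30),.09),(255,0,255))]
a=np.hstack([crop("scene",s,388,250,24,34,8),crop("scene",s,388,250,24,34,8,L)]); cv2.imwrite("pics/k7.png",a)
cv2.imwrite("pics/k8.png",np.hstack([crop("top",t,240,217,24,30,8),crop("top",t,240,217,24,30,8,L)]))
E
python3 mv.py .4773 .2608 .126 -61.9
```

```text
t 24.5 pos [0.4772 0.2606 0.1335] jawyaw -61.92 w 0.161 F [-0.   0.6 -1.9] j6 1.44
linear [ 0.0002 -0.0001  0.0075] rot [ 0.   -0.   -0.02]
[0.4770917  0.26063297 0.13345878] 0.12225878146954301
t 24.6 pos [0.4771 0.2606 0.1335] jawyaw -61.92 w 0.158 F [ 1.  -1.  -0.3] j6 1.44
linear [ 0.0003 -0.      0.0075] rot [-0.    0.   -0.02]
```

View pics/k7.png

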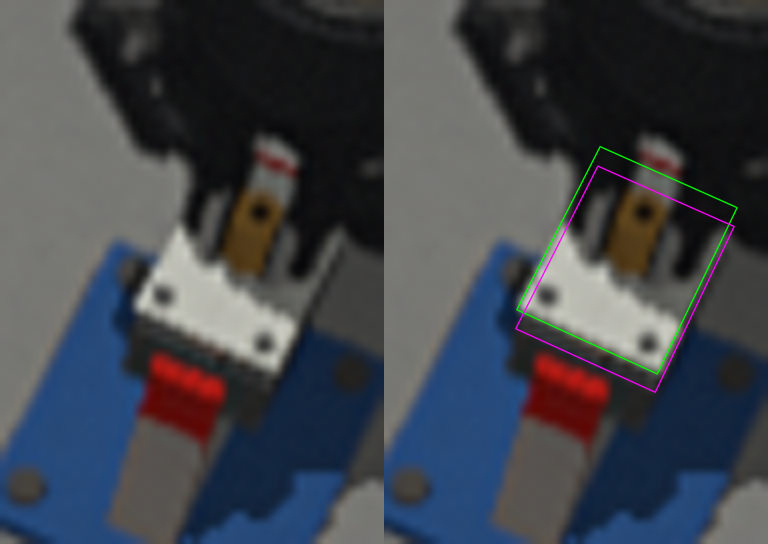

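View pics/k8.png

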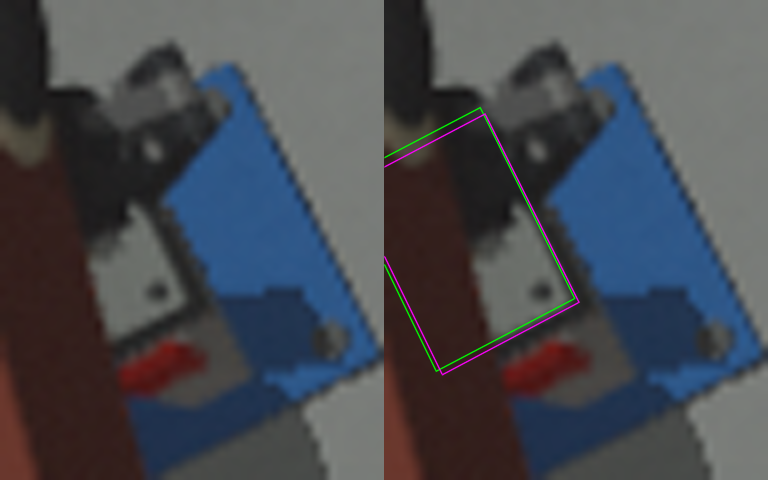

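>>> apply_moves(commands=[{"linear": [0,0,0.001],"delta_rot": [0,0,0],"fingers": 255},{"linear": [0,0,0.002],"delta_rot": [0,0,0],"fingers": 255},{"linear": [0,0,0.003],"delta_rot": [0,0,0],"fingers": 255},{"linear": [0,0,0.004],"delta_rot": [0,0,0],"fingers": 255},{"linear": [0,0,0.0045],"delta_rot": [0,0,0],"fingers": 255},{"linear": [0,0,0.005],"delta_rot": [0,0,0],"fingers": 255},{"linear": [0,0,0.005],"delta_rot": [0,0,0],"fingers": 255},{"linear": [0,0,0.005],"delta_rot": [0,0,0],"fingers": 255}])

```text
time: 25.4
tool_pos: [0.4771, 0.2606, 0.1285]
tool_rot: [-0.0, 0.97, 0.243, 0.0]
contact_force: [-0.3, -0.1, -1.0]
gripper_width: 0.159
```

```bash
python3 mv.py .4773 .2608 .126 -61.9
```

```text
t 25.4 pos [0.4771 0.2606 0.1285] jawyaw -61.91 w 0.159 F [-0.3 -0.1 -1. ] j6 1.44
linear [ 0.0002 -0.      0.0025] rot [ 0.   -0.   -0.01]
```

The lip is about 3 mm inside the mouth with no contact. Continuing down until it seats.

>>> apply_moves(commands=[{"linear": [0,0,0.0005],"delta_rot": [0,0,0],"fingers": 255},{"linear": [0,0,0.001],"delta_rot": [0,0,0],"fingers": 255},{"linear": [0,0,0.0015],"delta_rot": [0,0,0],"fingers": 255},{"linear": [0,0,0.002],"delta_rot": [0,0,0],"fingers": 255},{"linear": [0,0,0.0023],"delta_rot": [0,0,0],"fingers": 255},{"linear": [0,0,0.0026],"delta_rot": [0,0,0],"fingers": 255},{"linear": [0,0,0.0028],"delta_rot": [0,0,0],"fingers": 255},{"linear": [0,0,0.0028],"delta_rot": [0,0,0],"fingers": 255}])

```text
time: 26.2
tool_pos: [0.4772, 0.2607, 0.1262]
tool_rot: [-0.0, 0.97, 0.243, 0.0]
contact_force: [-1.8, -0.4, 4.8]
gripper_width: 0.16
```

```bash
python3 mv.py .4773 .2608 .126 -61.9
```

```text
t 26.2 pos [0.4772 0.2607 0.1262] jawyaw -61.91 w 0.16 F [-1.8 -0.4  4.8] j6 1.44
linear [ 0.0001 -0.      0.0002] rot [ 0.   -0.01 -0.01]
```

>>> apply_moves(commands=[{"linear": [0,0,0],"delta_rot": [0,0,0],"fingers": 190},{"linear": [0,0,0],"delta_rot": [0,0,0],"fingers": 180},{"linear": [0,0,0],"delta_rot": [0,0,0],"fingers": 150},{"linear": [0,0,0],"delta_rot": [0,0,0],"fingers": 120},{"linear": [0,0,0],"delta_rot": [0,0,0],"fingers": 100},{"linear": [0,0,-0.005],"delta_rot": [0,0,0],"fingers": 100},{"linear": [0,0,-0.02],"delta_rot": [0,0,0],"fingers": 100},{"linear": [0,0,-0.045],"delta_rot": [0,0,0],"fingers": 100}])

```text
time: 27.0
tool_pos: [0.4761, 0.2602, 0.1703]
tool_rot: [0.0, 0.97, 0.243, -0.002]
contact_force: [-0.8, 0.4, -0.4]
gripper_width: 0.613
```

>>> apply_moves(commands=[{"linear": [0,0,-0.03],"delta_rot": [0,0,0],"fingers": 60},{"linear": [0,0.02,-0.05],"delta_rot": [0,0,0],"fingers": 0},{"linear": [0,0.06,-0.06],"delta_rot": [0,0,0],"fingers": 0},{"linear": [0,0.1,-0.06],"delta_rot": [0,0,0],"fingers": 0},{"linear": [0,0.14,-0.06],"delta_rot": [0,0,0],"fingers": 0},{"linear": [0,0.18,-0.06],"delta_rot": [0,0,0],"fingers": 0},{"linear": [0,0.22,-0.06],"delta_rot": [0,0,0],"fingers": 0},{"linear": [0,0.25,-0.06],"delta_rot": [0,0,0],"fingers": 0}])

```text
time: 27.8
tool_pos: [0.596, 0.0379, 0.2325]
tool_rot: [0.0, 0.97, 0.242, 0.001]
contact_force: [-0.4, 0.7, -0.5]
gripper_width: 0.999
```

```bash
python3 - <<'E'
from edge import *
import json
off=json.load(open('off.json'))
s=cv2.cvtColor(eyes.grab_frame("scene"),4);t=cv2.cvtColor(eyes.grab_frame("top"),4)
cv2.imwrite('pics/scene9.png',s);cv2.imwrite('pics/top9.png',t)
C=rect(62,44,33);b=rect(62,44,0)
o={'cover':[np.array([.4772,.2607,.4905]),.09,loop('scene',C)+loop('top',C)]}
refine({'scene':s,'top':t},o,camoff=off)
for c in off: CP[c]['cx']+=off[c][0]; CP[c]['cy']+=off[c][1]
p=o['cover'][0]
L=[(world(p,C,.09),(0,255,0)),(world([.4767,.2617,.4913],b,.09),(255,0,255))]
cv2.imwrite("pics/f1.png",np.vstack([np.hstack([crop("scene",s,388,255,32,24,6),crop("scene",s,388,255,32,24,6,L)]),np.hstack([crop("top",t,238,217,32,24,6),crop("top",t,238,217,32,24,6,L)])]))
E
```

```text
cover [0.4765 0.261  0.4846] 112
off {'scene': [0.17, -0.45], 'top': [0.75, 0.11]} rms 0.29721627634859044
```

View pics/f1.png

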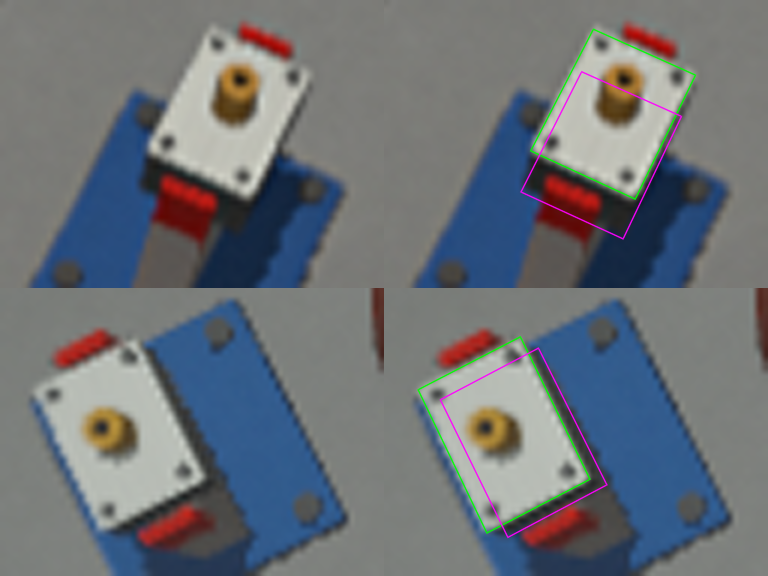

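View pics/scene9.png

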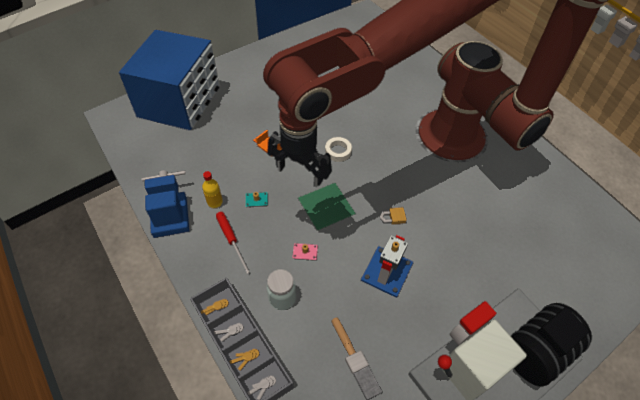

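The cover lies flush on the case between the red stops (scene crop around (228,115)). Its fit at home height is (0.4765, 0.261), within about 1 mm of the case. The bystanders haven't moved. A short hold to settle, then I hand in.

>>> apply_moves(commands=[{"linear": [0,0,0],"delta_rot": [0,0,0],"fingers": 0},{"linear": [0,0,0],"delta_rot": [0,0,0],"fingers": 0},{"linear": [0,0,0],"delta_rot": [0,0,0],"fingers": 0},{"linear": [0,0,0],"delta_rot": [0,0,0],"fingers": 0},{"linear": [0,0,0],"delta_rot": [0,0,0],"fingers": 0},{"linear": [0,0,0],"delta_rot": [0,0,0],"fingers": 0},{"linear": [0,0,0],"delta_rot": [0,0,0],"fingers": 0},{"linear": [0,0,0],"delta_rot": [0,0,0],"fingers": 0}])

```text
time: 28.7
tool_pos: [0.5948, 0.0401, 0.2307]
tool_rot: [-0.0, 0.97, 0.243, -0.0]
contact_force: [0.8, 1.0, 0.5]
gripper_width: 1.001
```

```bash
python3 -c "
from h import *
print(job_done())"
```

```text
the job is handed in; nothing more can be done
None
```

I handed the job in at about 28.7 s. The case is on the ledge with the aluminium cover seated on it, and neither was dropped.

I took the case out of the rack by its ends, set it upright on the mat and let go. I then took it again across its long sides and set it on the ledge. The cover was squeezed once along its x to centre it, gripped along its y, and lowered until it touched at its fully-home height (tool at 126.2 mm against 126.2 expected).

**Last checks:**
- **Case on the ledge:** about 1.5 mm off centre along and 0.8 mm across, with its angle within about 0.01 rad of the stand's. This was measured before the cover went on.
- **Cover:** within about 1 mm of the case's centre and 0.01 rad in angle. It looks level in both cameras. Its height comes from the contact point and from the picture matching a fully-home outline.
- **Bystanders:** they look unmoved in the final scene picture, judged by eye.
- **Arm:** clear of everything and still.

**Disagreements:** camera and arm positions differed by up to about 2 mm, within the calibration. Tool readings taken right after a move were off by up to 5 mm, so I re-measured after settling before lowering the cover.

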